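# Scoop the bearing balls out of the rimmed canister

### The job

With the scoop, not with the fingers, dip all four bearing balls out of the steel canister, reaching in under its rim, and tip them into the mug; then stand the scoop back on the board, flat on its pan as it stood before. Leave the canister standing where it is and the mug upright on the board, and do not knock the other things about.

Things in the scene. Friction and masses are not known exactly. Their poses are not given: they have to be found in the camera images.
- canister: Loose sheet-steel canister, 2 to 2.9 kg, 123 (x) x 69 (y) x 90 mm high. Origin: centre of its underside; z up, +x to its low end, which has a small drop handle outside (sticks out 12 mm). Inside x -59 to +59, y -32 to +32 mm. The balls pool against the low end wall, mostly under the roofed-over end of the top.
- canister_mouth (a point): Centre of the canister's mouth, 90 mm above the canister's underside, 10 mm to the -x side of its middle. The top is folded in at the ends: the mouth runs from x = -53 to +33 mm (canister frame) over the full inner width of 64 mm, edged by a rolled lip 2 mm in radius; the last 26 mm at the low end are roofed over.
- canister_low (a point): Middle of the lowest edge of the canister's inner floor, 4 mm above its underside, where it meets the low end wall (x = +59 mm). The floor is flat and rises 5 degrees from here towards -x, to 14 mm at the other end; along both long sides it turns up at 45 degrees from about y = +-19 mm.
- scoop: Hand scoop, about 0.2 kg: sheet-metal trough pan with a handle at its back. Origin: on the pan's underside at the handle's foot; x to the open front lip, z normal to the pan's floor (up as it stands flat at the start). Pan x -6 to 64 mm, back wall 22 mm high, outside width 34 mm at the floor, flaring to 52 mm 9 mm up, then upright sides to 22 mm (back) and 14 mm (front).
- scoop_grip (a point): Middle of the scoop's wooden grip, 16 x 16 mm square, 82 mm long (113 to 195 mm from the scoop's origin along the handle). The handle, below it an 8 mm rod, leans 15 degrees from the scoop's z towards its +x, over the pan: with the handle upright the lip points up by 15 degrees.
- scoop_lip (a point): Middle of the scoop's straight front lip, 64 mm ahead of its origin along x, 1 mm above the underside; sheet 1.5 mm thick. The front is open: balls roll out when the lip points down, and to the back wall when it points up.
- mug: Loose mug, about 0.3 kg, 84 mm wide round body, 95 mm high, with a handle that reaches to y = -57 mm. Origin on its underside, 16 mm off the cup's axis towards the handle; the handle is at -y.
- mug_mouth (a point): Centre of the mug's open mouth at rim height (95 mm above the board, z up); inside about 68 mm wide and 88 mm deep.
- ball_1_center (a point): Centre of one of the four loose, lightly oiled steel bearing balls, 16 mm in diameter, 17 g; they start in the canister.
- ball_1: The same ball's body; its origin lies off its centre and turns with it, use the centre instead.
- ball_2_center (a point): Centre of one of the four loose, lightly oiled steel bearing balls, 16 mm in diameter, 17 g; they start in the canister.
- ball_2: The same ball's body; its origin lies off its centre and turns with it, use the centre instead.
- ball_3_center (a point): Centre of one of the four loose, lightly oiled steel bearing balls, 16 mm in diameter, 17 g; they start in the canister.
- ball_3: The same ball's body; its origin lies off its centre and turns with it, use the centre instead.
- ball_4_center (a point): Centre of one of the four loose, lightly oiled steel bearing balls, 16 mm in diameter, 17 g; they start in the canister.
- ball_4: The same ball's body; its origin lies off its centre and turns with it, use the centre instead.
- board: Wooden assembly board, 265 (x) x 730 (y) mm, fixed on the bench, its top 62 mm above the bench; all the task's things stand on it. Origin: centre of its underside, on the bench.
- wood_offcut: Rectangular wood offcut, 110 x 46 x 23 mm, lying on the board; bystander.
- nut_1: Steel hex nut lying on the board, 28 mm wide, 12 mm high; bystander.
- bolt_1: Rusty bolt lying on the board, 68 mm long, 22 mm high; bystander.
- spark_plug: Spark plug lying on the board, 62 mm long, 20 mm high; bystander.

How it is judged:
By the outcome, as a careful person would: the job done as asked, in the order asked, and still so for the second after the job is handed in, with the robot touching nothing.
It also fails if it takes over 66 s, if anything falls off the work surface, if the arm or the gripper's body presses on something with over 40 N, if the wrist force passes 120 N, or if a joint passes its speed limit or range.

### The arm

A 6-joint arm with a two-finger parallel gripper is mounted at the origin on a cart in front of the work surface, level with it; the furniture and walls round the work are solid. World frame = base frame: x ahead of the robot, y to its left, z up, the work surface at z = 0. Lengths are in m, angles in rad, forces in N, time in s.
With the tool pointing down it reaches from about 0.4 to 0.825 m from the base axis. Payload 7 kg.
Tool frame: the origin (TCP) lies on the centre line of the jaws, within the pads' length; the fingertips stand 19 mm ahead of it and the grasp point (between the pads) is the TCP; z points along the fingers, y is the line along which they close (so a half turn about z gives the same grasp; the last joint's range is limited). The gripper opens to 88 mm and grips with 3 to 60 N. Pads are 19 mm wide; open, the fingers measure 130 mm over their backs; the gripper's body (78 mm by 193 mm) begins 47 mm behind the grasp point.
Start: joints at [1.553, 0.359, 0.012, 0, -1.224, -0.288], TCP at [0.203, 0.644, 0.246] pointing down, gripper open.
Joint ranges: [-3.07, 3.07], [-1.43, 2.12], [-1.02, 1.25], [-3.03, 1.67], [-3.05, -0], [-3.03, 3.03]. Speed limits (rad/s): [2.39, 2.39, 3.01, 3.14, 3.14, 3.14].

### API

Orientations are given as [roll, pitch, yaw] about the fixed x, y, z axes, in that order (R = Rz(yaw) Ry(pitch) Rx(roll)).
In Python, from station import arm, imaging, models gives the robot as it stands.
- The arm moves only by the tool play_rows, never from a script. Its arguments are lists of equal length, an entry for each row: "travel": the shift along the tool's x, y, z in units of 25 mm (1.0 is 25 mm), a list of three; "twist": the turn about the tool's z in units of 0.15 rad (1.0 is 0.15 rad). A call has 1 to 8 rows; each row shifts and turns the commanded pose from where the row before left it, along the tool's axes as they then stand; what a row does not reach is not made up. A row lasts 1/8 s, in which the tool goes at most 62.5 mm and 10.7 degrees, less where a joint would pass 70% of its speed; a pose out of reach is approached as far as the arm can. A call with a number of a shift or a turn outside -1 to 1 is refused whole. A call with a gripper value outside its range is refused whole. "fingers" is the opening, from 0 (shut) to 1 (fully open), set as the call begins (left out, the last holds). The fingers move at their own pace and stop on an object; "newtons" is the grip in N (left out, the last holds). Time passes only in rows, so rows that do not move let the fingers close. It gives the time, the measured TCP pose, the force, the opening and the grip force at its end, in the units of the state.
- arm.get_state(): the state, without advancing time (a new reading comes with each control period).
- imaging.grab_frame(name): name is "side" or "top" or "wrist"; returns a dict with "pixels" (384x512x3 uint8, red, green, blue), "fx", "fy", "cx", "cy" (pixels), "R" (3x3) and "t" (3): a world point X has camera coordinates R X + t; the wrist camera has in their place "T_tool_cam" (4x4, takes a point from camera to tool coordinates, whose origin is the TCP and whose axes are the flange's). Camera axes: x right, y down, z forward; pixel columns grow to the right and rows downward; lengths in m; the calibration is good to about 2 mm. A picture is of the moment at which its call begins: read the wrist's pose just before it. There is no depth.
- arm.job_done(): hands the job in; it is judged then, once.
Trained networks look in the newest picture that a camera, given by its name, has taken for a name from the list of things; names that differ only in an ending like _2 or _b are one class to them, and where a whole thing is asked for, a point or a joint stands for the part that bears it (a point fixed in the world has none). Each returns a list of dicts, best first, with "confidence" (0 to 1); they miss things now and then, are a little off and sometimes report something else, mostly with a low value. They report only what shows in the picture. A call takes as long as a camera call.
- models.boxes_of(name, camera): "extent" ([centre column, centre row, width, height] in pixels, round what is visible of it).
- models.silhouettes(name, camera): "pixels" (384x512 bool, what is visible of it) and "extent" ([centre column, centre row, width, height] in pixels, round what is visible of it).
The state is a dict: "t": time; "q": joint angles; "qd": joint speeds; "joint_efforts": joint torques, N m; "eef_pos": TCP position; "ee_rot": TCP orientation; "force": force on the tool from outside, world axes, zero at the start; "moment": the same for the moment, N m; "width": finger opening in m; "gripper_force": force on a finger pad.
Only numpy, scipy, OpenCV 4.12 (cv2) and the standard library are available. Lean on these libraries where they do the work, as an engineer would, in place of code of your own. Each camera call takes 0.05 s, during which the arm holds its last target. There are 200 camera calls.

## Working session

There is one attempt and no reset: what is moved stays moved. The work goes in short steps, Python scripts to look and compute and a tool call to move; the robot and the scene stay as the last step left them, time stands still between calls to the robot, and variables do not carry over. Pictures are saved under pics/ and viewed, at most 10 in all, crops included, and the job is handed in when it is done.

Besides the shell and the picture viewer there is one more tool, called after "Emit:" as a command line: name --pt "numbers of a row" for each row, then --argument value for the rest. play_rows: Moves the arm, as the interface text tells. Shifts and turns lie within -1 to 1; 1 stands for 25 mm of shift or 0.15 rad of turn. Its arguments: {"type":"object","properties":{"travel":{"type":"array","items":{"type":"array","items":{"type":"number"}}},"twist":{"type":"array","items":{"type":"number"}},"fingers":{"type":"number"},"newtons":{"type":"number"}},"required":["travel","twist"]}

```bash
ls; mkdir -p pics; cat > h.py <<'E'
import numpy as np, cv2
from station import arm, imaging, models
from scipy.spatial.transform import Rotation as Ro
def cam(name):
    s=arm.get_state(); f=imaging.grab_frame(name)
    if 'R' not in f:
        T=np.eye(4); T[:3,:3]=Ro.from_euler('xyz',s['ee_rot']).as_matrix(); T[:3,3]=s['eef_pos']
        W=np.linalg.inv(T@np.array(f['T_tool_cam'])); f['R'],f['t']=W[:3,:3],W[:3,3]
    return f
def proj(f,X):
    c=np.array(f['R'])@np.array(X)+np.array(f['t']); return f['fx']*c[0]/c[2]+f['cx'],f['fy']*c[1]/c[2]+f['cy']
def ray(f,u,v):
    R=np.array(f['R']); d=R.T@np.array([(u-f['cx'])/f['fx'],(v-f['cy'])/f['fy'],1]); return -R.T@np.array(f['t']),d
def onplane(f,u,v,z):
    o,d=ray(f,u,v); return o+d*(z-o[2])/d[2]
def save(f,n): cv2.imwrite('pics/'+n+'.png',f['pixels'][:,:,::-1])
E
python3 - <<'E'
from h import *
print(arm.get_state())
a=cam('top'); b=cam('side')
for f,n in((a,'top'),(b,'side')):
    print(n,-np.array(f['R']).T@f['t'],f['fx'],np.round(f['R'],3).tolist())
    for k in ['canister','scoop','mug','ball_1','wood_offcut','nut_1','bolt_1','spark_plug','scoop_grip','scoop_lip','board','canister_mouth']:
        print(k,[(np.round(d['extent']).tolist(),round(d['confidence'],2)) for d in models.boxes_of(k,n)[:4]])
im=np.vstack([a['pixels'],b['pixels']])
im=np.vstack([a['pixels'],b['pixels']])
cv2.imwrite('pics/a.png',cv2.resize(np.hstack([a['pixels'],b['pixels']]),(800,300))[:,:,::-1])
save(a,'top0');save(b,'side0')
E
```

```text
pics
{'t': 0.0, 'q': array([ 1.55310286e+00,  3.59411345e-01,  1.10860244e-02, -3.50968519e-04,
       -1.22413176e+00, -2.88110286e-01]), 'qd': array([-0.00081562,  0.00024312, -0.0006075 , -0.00142825, -0.00030623,
        0.0008042 ]), 'joint_efforts': array([ 3.26777138e-05, -5.82707405e+01,  2.93048108e+01,  6.99691325e+00,
        6.94245362e-03, -1.66459645e-04]), 'eef_pos': array([0.20309388, 0.6432437 , 0.24461854]), 'ee_rot': array([ 3.13990660e+00, -1.55598704e-04, -3.05923138e-01]), 'force': array([-0.39788219, -0.36414094, -0.38644429]), 'moment': array([ 0.02708975,  0.02890297, -0.00822566]), 'gripper_force': 0.0, 'width': 0.08750868539665849}
top [ 0.38186352 -0.03219233  0.99288947] 365.14063247463156 [[-0.014, -1.0, -0.014], [-0.993, 0.016, -0.115], [0.116, 0.012, -0.993]]
canister [([127.0, 174.0, 43.0, 57.0], 0.82)]
scoop [([367.0, 215.0, 51.0, 30.0], 0.87)]
mug [([237.0, 179.0, 44.0, 37.0], 0.56), ([366.0, 215.0, 47.0, 31.0], 0.27)]
ball_1 []
wood_offcut [([189.0, 206.0, 28.0, 43.0], 0.97)]
nut_1 [([366.0, 216.0, 48.0, 32.0], 0.5)]
bolt_1 [([294.0, 211.0, 25.0, 9
[... 310 characters left out ...]
2.0], 0.84)]
side [0.44838294 0.73015736 0.61584194] 382.8170198985954 [[-0.997, -0.074, 0.004], [-0.043, 0.532, -0.846], [0.061, -0.844, -0.534]]
canister [([225.0, 306.0, 86.0, 71.0], 0.78)]
scoop [([286.0, 142.0, 23.0, 69.0], 0.83)]
mug [([251.0, 211.0, 40.0, 55.0], 0.89)]
ball_1 []
wood_offcut [([274.0, 266.0, 55.0, 28.0], 0.82)]
nut_1 [([207.0, 257.0, 13.0, 13.0], 0.55)]
bolt_1 []
spark_plug [([229.0, 191.0, 15.0, 14.0], 0.58)]
scoop_grip [([285.0, 142.0, 25.0, 61.0], 0.95), ([251.0, 209.0, 43.0, 53.0], 0.26)]
scoop_lip [([284.0, 140.0, 25.0, 69.0], 0.82)]
board [([241.0, 268.0, 150.0, 228.0], 0.82), ([225.0, 306.0, 87.0, 67.0], 0.39)]
canister_mouth [([223.0, 307.0, 91.0, 73.0], 0.61)]
```

View pics/top0.png

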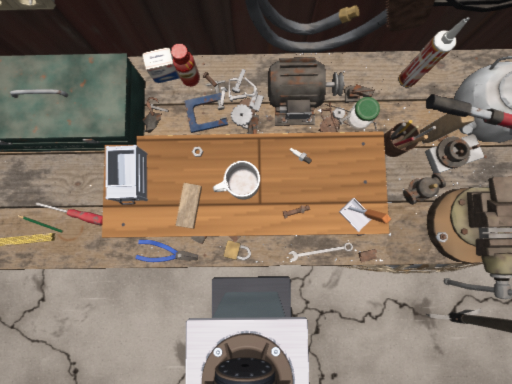

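View pics/side0.png

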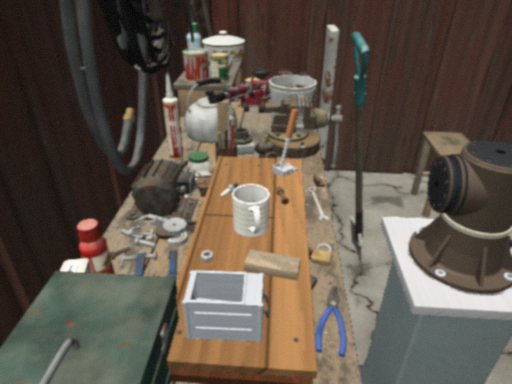

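```bash
python3 - <<'E'
from h import *
a=cam('top')
for n,u,v,z in [('can',126,174,.152),('mug',241,180,.157),('panR',366,214,.07),('nut',197,152,.07),('wood',189,206,.08),('spark',301,156,.07),('bolt',295,211,.07),('boardTL',106,134,.062),('boardBR',387,235,.062)]: print(n,onplane(a,u,v,z).round(3))
f=cam('wrist'); print(f['fx'],np.array(f['T_tool_cam']).round(3))
E
```

```text
can [0.516 0.271 0.152]
mug [0.497 0.002 0.157]
panR [ 0.418 -0.308  0.07 ]
nut [0.584 0.118 0.07 ]
wood [0.444 0.136 0.08 ]
spark [ 0.569 -0.149  0.07 ]
bolt [ 0.428 -0.13   0.07 ]
boardTL [0.638 0.359 0.062]
boardBR [ 0.365 -0.36   0.062]
282.32940803060075 [[-0.001 -0.958 -0.286  0.076]
 [ 1.    -0.001 -0.001 -0.   ]
 [ 0.001 -0.286  0.958 -0.14 ]
 [ 0.     0.     0.     1.   ]]
```

Emit:
play_rows --pt "0.9 0 -0.8" --pt "0.9 0 -0.8" --pt "0.9 0 -0.8" --pt "0.9 0 -0.8" --pt "0.9 0 -0.8" --pt "0.9 0 -0.8" --twist '[-0.5,-0.5,-0.5,-0.5,0,0]' --fingers 1

```text
t: 2.15
eef_pos: [0.337, 0.626, 0.3663]
ee_rot: [-3.141, -0.0, -0.006]
force: [0.7, 0.3, -0.5]
width: 0.0876
gripper_force: 0.0
```

Emit:
play_rows --pt "0.6 1 0" --pt "0.6 1 0" --pt "0.6 1 0" --pt "0.6 1 0" --pt "0.6 1 0" --pt "0.6 1 0" --pt "0.6 1 0" --pt "0.6 1 0" --twist '[0,0,0,0,0,0,0,0]'

```text
t: 3.15
eef_pos: [0.4559, 0.4236, 0.3657]
ee_rot: [-3.141, -0.0, -0.006]
force: [-0.3, -0.3, 0.4]
width: 0.0875
gripper_force: 0.0
```

Emit:
play_rows --pt "0.7 1 0" --pt "0.7 1 0" --pt "0.7 1 0" --pt "0.7 1 0" --pt "0.7 1 0" --pt "0.6 1 0" --pt "0 0 0" --twist '[0,0,0,0,0,0,0]'

```text
t: 4.03
eef_pos: [0.5575, 0.2724, 0.3656]
ee_rot: [3.141, -0.0, -0.008]
force: [-0.3, 0.1, 0.0]
width: 0.0874
gripper_force: 0.0
```

```bash
python3 - <<'E'
from h import *
import pickle
f=cam('wrist'); save(f,'can'); pickle.dump(f,open('can.pkl','wb'))
print(arm.get_state()['eef_pos'])
E
```

```text
[0.55709748 0.27337428 0.3656121 ]
```

View pics/can.png

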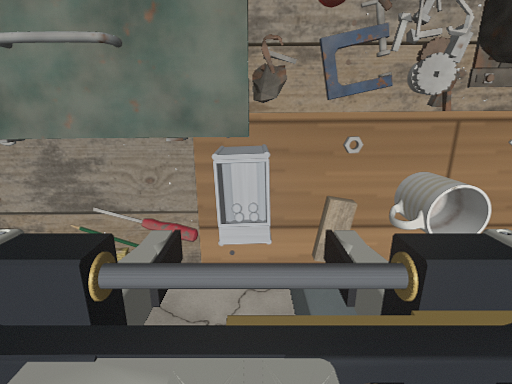

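```bash
python3 - <<'E'
import cv2
im=cv2.imread('pics/can.png')
a=cv2.resize(im[140:260,200:290],None,fx=5,fy=5,interpolation=cv2.INTER_CUBIC)
b=cv2.resize(im[165:250,385:500],None,fx=3,fy=3,interpolation=cv2.INTER_CUBIC)
import numpy as np
c=np.zeros((600,800,3),'uint8'); c[:600,:450]=a; c[:255,450:795]=b
cv2.imwrite('pics/cancrop.png',c)
E
```

```text
(no output)
```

View pics/cancrop.png

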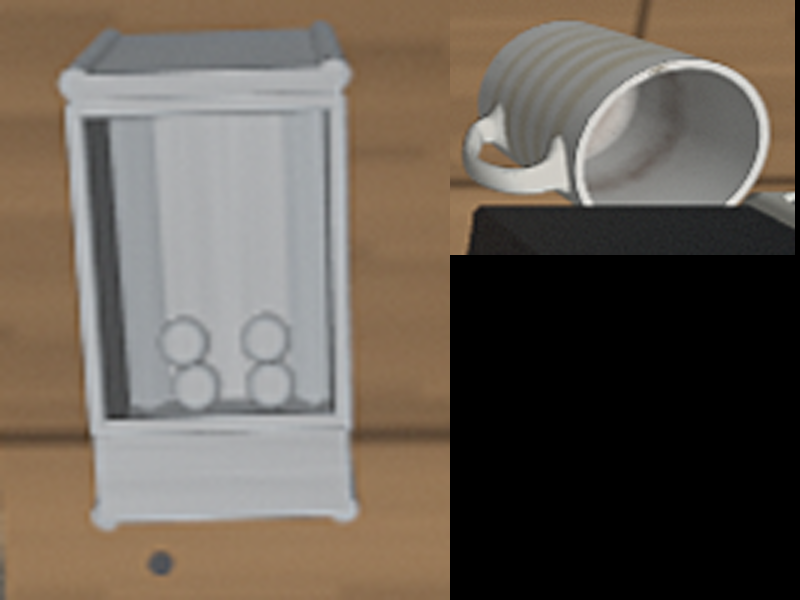

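Emit:
play_rows --pt "-0.3 1 0" --pt "-0.3 1 0" --pt "-0.3 1 0" --pt "-0.3 1 0" --pt "-0.3 1 0" --pt "0 1 0" --pt "0 1 0" --pt "0 1 0" --twist '[0,0,0,0,0,0,0,0]'

```text
t: 5.08
eef_pos: [0.5175, 0.0734, 0.3657]
ee_rot: [-3.141, -0.0, -0.006]
force: [-0.1, 0.4, 0.0]
width: 0.0878
gripper_force: 0.0
```

Emit:
play_rows --pt "0 1 0" --pt "0 1 0" --pt "0 1 0" --pt "0 1 0" --pt "0 0 0" --twist '[0,0,0,0,0]'

```text
t: 5.7
eef_pos: [0.5169, -0.0268, 0.3657]
ee_rot: [3.142, -0.0, -0.008]
force: [-0.4, 0.7, -0.2]
width: 0.0878
gripper_force: 0.0
```

```bash
python3 - <<'E'
from h import *
import pickle
f=pickle.load(open('can.pkl','rb'))
g=cam('wrist'); pickle.dump(g,open('mug.pkl','wb')); save(g,'mug')
print(arm.get_state()['eef_pos'],proj(g,(.497,.002,.157)),proj(g,(.418,-.308,.07)))
E
```

```text
[ 0.51701028 -0.02601128  0.36568922] (np.float64(231.04982982300032), np.float64(191.25482954065296)) (np.float64(424.0705228252682), np.float64(221.73475605313763))
```

View pics/mug.png

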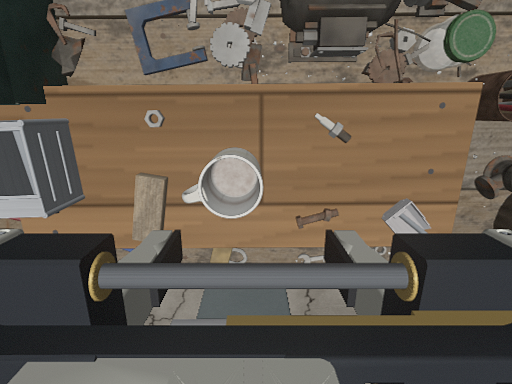

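Emit:
play_rows --pt "-0.2 1 0" --pt "-0.2 1 0" --pt "-0.2 1 0" --pt "-0.2 1 0" --pt "-0.2 1 0" --pt "-0.2 1 0" --pt "-0.2 1 0" --pt "-0.2 1 0" --twist '[0,0,0,0,0,0,0,0]'

```text
t: 6.75
eef_pos: [0.4761, -0.2249, 0.3656]
ee_rot: [-3.141, -0.0, -0.005]
force: [0.8, 0.4, -0.5]
width: 0.0879
gripper_force: 0.0
```

Emit:
play_rows --pt "0 1 0" --pt "0 1 0" --pt "0 0.6 0" --pt "0 0 0" --twist '[0,0,0,0]'

```text
t: 7.25
eef_pos: [0.4759, -0.29, 0.3652]
ee_rot: [-3.141, 0.001, -0.007]
force: [0.2, -0.2, 0.3]
width: 0.0877
gripper_force: 0.0
```

```bash
python3 - <<'E'
from h import *
import pickle
f=pickle.load(open('can.pkl','rb')); m=pickle.load(open('mug.pkl','rb'))
print('can roof',[onplane(f,u,v,.152).round(4) for u,v in((221,244),(268.6,242.6),(214.4,157),(267.6,155))])
print('mouth',[onplane(f,200+u/5,140+v/5,.152).round(4) for u,v in((82,112),(330,112),(335,412),(105,420))])
print('balls',[onplane(f,200+u/5,140+v/5,.077).round(4) for u,v in((185,342),(266,338),(196,385),(270,385))])
print('mug',[onplane(m,u,v,.157).round(4) for u,v in((231,185),(199,187),(263,186),(231,217))])
g=cam('wrist'); pickle.dump(g,open('scoop.pkl','wb')); save(g,'scoop')
print(arm.get_state()['eef_pos'])
h=cam('side'); pickle.dump(h,open('scoopside.pkl','wb'))
c=np.zeros((600,800,3),'uint8'); c[:384,:512]=g['pixels']; s=cv2.resize(h['pixels'][90:190,250:320],None,fx=4,fy=4,interpolation=cv2.INTER_CUBIC); c[:400,515:795]=s
cv2.imwrite('pics/scoop2.png',c[:,:,::-1])
E
```

```text
can roof [array([0.4612, 0.3178, 0.152 ]), array([0.4627, 0.2524, 0.152 ]), array([0.581 , 0.3211, 0.152 ]), array([0.5829, 0.2544, 0.152 ])]
mouth [array([0.5742, 0.3189, 0.152 ]), array([0.5736, 0.2564, 0.152 ]), array([0.4925, 0.2547, 0.152 ]), array([0.4907, 0.3165, 0.152 ])]
balls [array([0.487 , 0.2992, 0.077 ]), array([0.4881, 0.2732, 0.077 ]), array([0.4722, 0.296 , 0.077 ]), array([0.472 , 0.2721, 0.077 ])]
mug [array([0.5053, 0.0018, 0.157 ]), array([0.503 , 0.0427, 0.157 ]), array([ 0.5036, -0.0389,  0.157 ]), array([0.4619, 0.0031, 0.157 ])]
[ 0.47593374 -0.2894987   0.36533511]
```

View pics/scoop2.png

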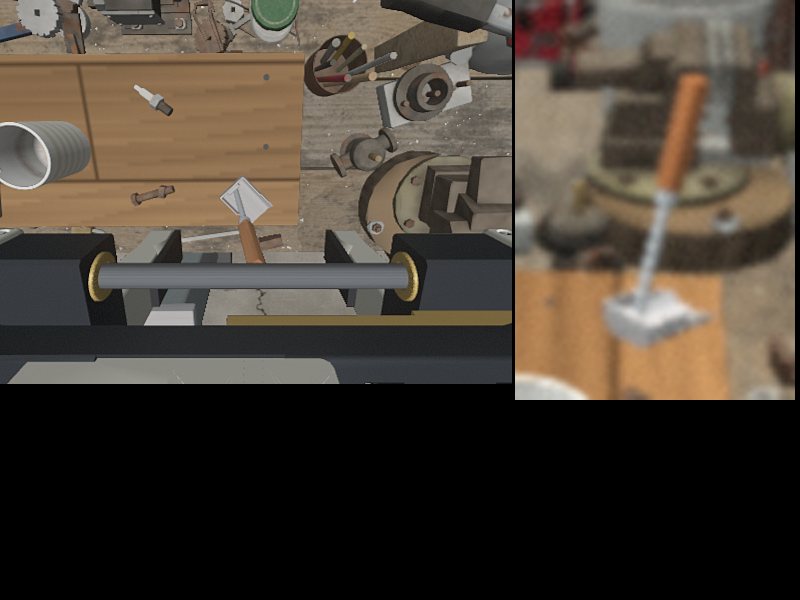

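```bash
python3 - <<'E'
from h import *
import pickle
from scipy.optimize import least_squares
g=pickle.load(open('scoop.pkl','rb')); h=pickle.load(open('scoopside.pkl','rb'))
s15,c15=np.sin(np.radians(15)),np.cos(np.radians(15))
H=lambda l:(l*s15,0,l*c15)
W=[(H(113),(243,218)),((-6,-26,22),None),((-6,26,22),None),((64,26,14),(272,203)),((64,-26,14),(250,221))]
W[1]=((-6,-26,22),(220,200)); W[2]=((-6,26,22),(241,177))
S=[(H(195),(293.7,109)),(H(113),(250+(665-515)/4,90+190/4))]
def P(p,X): 
    x,y,a=p; X=np.array(X)/1000; return np.array([x+X[0]*np.cos(a)-X[1]*np.sin(a),y+X[0]*np.sin(a)+X[1]*np.cos(a),.062+X[2]])
best=None
for fl in (1,-1):
    def r(p):
        o=[]
        for f,L in((g,W),(h,S)):
            for X,uv in L: o+=list(np.array(proj(f,P(p,(X[0],fl*X[1],X[2]))))-uv)
        return o
    R=least_squares(r,[.43,-.3,-2.2],loss='soft_l1')
    print(fl,R.cost,R.x,np.round(R.fun,1))
    p=R.x
    print('grip',P(p,H(154)))
E
```

```text
1 11.819593438325581 [ 0.43909316 -0.25612269 -2.33443225] [ 0.7  4.3 -2.4 -1.7 -0.8 -2.5  0.7 -0.   0.4  4.   0.2  0.  -0.5  0.2]
grip [ 0.41152918 -0.28491327  0.21075258]
-1 115.90715220453356 [ 0.40244483 -0.25210521 -1.00339273] [  0.4   4.8  -2.8   0.3  -5.2  49.3   0.5  -0.8   4.8 -45.6  -9.   -0.5
  -0.2   0.3]
grip [ 0.42386636 -0.28571754  0.21075258]
```

Emit:
play_rows --pt "-0.9 -0.1 0" --pt "-0.9 0 0" --pt "-0.85 0 0" --pt "0 0 0" --pt "0 0 0" --pt "0 0 0" --pt "0 0 0" --pt "0 0 0" --twist '[0,0,0,1,1,1,1,1]'

```text
t: 8.35
eef_pos: [0.4089, -0.2867, 0.3659]
ee_rot: [-3.141, -0.001, -0.761]
force: [-0.6, -0.3, 0.1]
width: 0.0874
gripper_force: 0.0
```

Emit:
play_rows --pt "0 0 0" --pt "0 0 0" --pt "0 0 0" --pt "0 0 0" --pt "0 0 0" --pt "0 0 0" --pt "0 0 0" --pt "0 0 0" --twist '[1,1,1,1,1,1,1,1]'

```text
t: 9.35
eef_pos: [0.4089, -0.2866, 0.3659]
ee_rot: [-3.141, 0.0, -1.961]
force: [0.5, -0.1, -0.6]
width: 0.0876
gripper_force: 0.0
```

Emit:
play_rows --pt "0 0 0" --pt "0 0 0" --pt "0 0 0.5" --pt "0 0 0.5" --pt "0 0 0" --twist '[1,1,0.5,0,0]'

```text
t: 9.98
eef_pos: [0.4088, -0.2865, 0.3397]
ee_rot: [3.14, -0.001, -2.329]
force: [-0.4, 0.3, -0.1]
width: 0.0875
gripper_force: 0.0
```

```bash
cat >> h.py <<'E'
def goto(x,y,z,yaw):
    s=arm.get_state(); R=Ro.from_euler('xyz',s['ee_rot']).as_matrix(); y0=s['ee_rot'][2]
    d=R.T@(np.array([x,y,z])-s['eef_pos']); tw=(y0-yaw+np.pi)%(2*np.pi)-np.pi
    print('pos',s['eef_pos'].round(4),'yaw',round(y0,3),'units',(d/.025).round(2),'twist',round(tw/.15,2),'t',s['t'])
E
python3 - <<'E'
from h import *
goto(.4096,-.287,.221,-2.334)
g=cam('wrist'); 
w=cv2.resize(g['pixels'],(600,450)); cv2.imwrite('pics/w3.png',w[:,:,::-1])
for l in (113,154,165,195):
    a=-2.334; q=np.array([.4391,-.2561,.062])+np.array([l*np.sin(np.radians(15))*np.cos(a),l*np.sin(np.radians(15))*np.sin(a),l*np.cos(np.radians(15))])/1000
    print(l,np.array(proj(g,q))*600/512)
E
```

```text
pos [ 0.4088 -0.2865  0.3397] yaw -2.329 units [-0.01 -0.04  4.75] twist 0.03 t 9.975
113 [293.9335346 229.8267626]
154 [293.7281265  231.09654237]
165 [293.66238637 231.50293082]
195 [293.45241114 232.80094341]
```

View pics/w3.png

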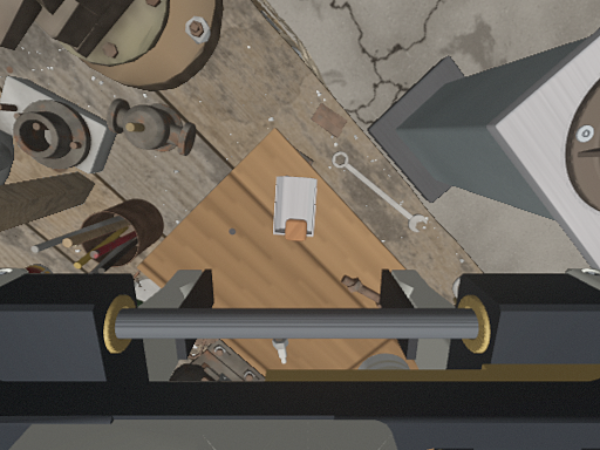

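Emit:
play_rows --pt "0 0 0.8" --pt "0 0 0.8" --pt "0 0 0.8" --pt "0 0 0.8" --pt "0 0 0.8" --pt "0 0 0.75" --pt "0 0 0" --twist '[0,0,0,0,0,0,0]'

```text
t: 10.9
eef_pos: [0.4091, -0.2867, 0.2212]
ee_rot: [3.14, -0.001, -2.33]
force: [-0.6, 0.4, 0.6]
width: 0.0879
gripper_force: 0.0
```

Emit:
play_rows --pt "0 0 0" --pt "0 0 0" --pt "0 0 0" --pt "0 0 0" --pt "0 0 0" --pt "0 0 0" --twist '[0,0,0,0,0,0]' --fingers 0 --newtons 25

```text
t: 11.65
eef_pos: [0.4097, -0.2868, 0.2218]
ee_rot: [-3.142, -0.0, -2.331]
force: [1.1, 0.4, -0.4]
width: 0.033
gripper_force: 0.0
```

Emit:
play_rows --pt "0 0 0" --pt "0 0 0" --pt "0 0 0" --pt "0 0 0" --pt "0 0 -0.5" --pt "0 0 -1" --pt "0 0 -1" --pt "0 0 -1" --twist '[0,0,0,0,0,0,0,0]'

```text
t: 12.65
eef_pos: [0.4094, -0.2867, 0.3107]
ee_rot: [3.141, -0.0, -2.331]
force: [0.7, -0.2, -2.8]
width: 0.0156
gripper_force: 25.0
```

```bash
python3 - <<'E'
from h import *
import pickle
s=arm.get_state(); print(s['t'],s['eef_pos'],s['width'],s['gripper_force'])
h=cam('side'); g=cam('wrist')
pickle.dump((s,g,h),open('lift.pkl','wb'))
c=np.zeros((600,800,3),'uint8')
u,v=map(int,proj(h,s['eef_pos'])); print(u,v)
a=cv2.resize(h['pixels'][max(v-60,0):v+90,u-60:u+60],None,fx=3,fy=3,interpolation=cv2.INTER_CUBIC); c[:a.shape[0],:a.shape[1]]=a
b=cv2.resize(g['pixels'][100:280,180:350],None,fx=2.5,fy=2.5); c[:b.shape[0],370:370+b.shape[1]]=b
cv2.imwrite('pics/lift.png',c[:,:,::-1])
E
```

```text
12.65 [ 0.40938911 -0.2866671   0.31067205] 0.015640246506063382 24.992313981056213
293 87
```

View pics/lift.png

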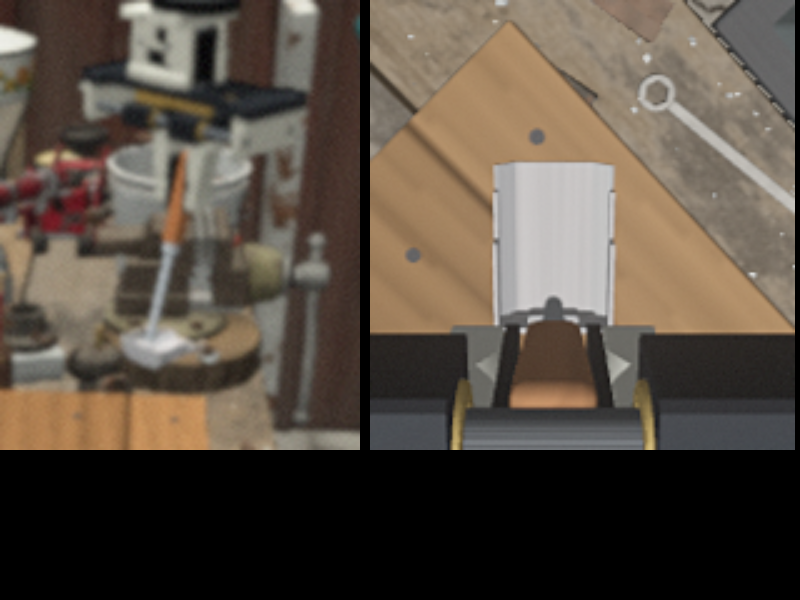

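```bash
cat >> h.py <<'E'
LG=.165
def tcoord(X,th,LG=LG):
    G=np.array([LG*np.sin(np.radians(15)),0,LG*np.cos(np.radians(15))]); d=np.array(X)/1000.-G; c,s=np.cos(th),np.sin(th)
    return np.array([d[0]*c-d[2]*s,-d[1],-(d[0]*s+d[2]*c)])
def wpix(f,X,th):
    T=np.linalg.inv(np.array(f['T_tool_cam'])); p=T[:3,:3]@tcoord(X,th)+T[:3,3]; return f['fx']*p[0]/p[2]+f['cx'],f['fy']*p[1]/p[2]+f['cy']
def tilt(f,v):
    ths=np.radians(np.arange(-45,46,.25)); vs=np.array([wpix(f,(64,0,1),t)[1] for t in ths]); return np.degrees(ths[np.argmin(abs(vs-v))])
def look(nb=True):
    s=arm.get_state(); f=imaging.grab_frame('wrist'); 
    sc=models.silhouettes('scoop','wrist')
    if sc:
        e=sc[0]['extent']; m=sc[0]['pixels']; v=e[1]-e[3]/2; print('scoop',np.round(e,1),round(sc[0]['confidence'],2),'tilt',tilt(f,v))
    if nb: print('balls',[(np.round(d['extent'],0).tolist(),round(d['confidence'],2)) for d in models.boxes_of('ball_1','wrist')])
    print('t',s['t'],s['eef_pos'].round(4),s['ee_rot'].round(3),'F',s['force'].round(1),s['width'],s['gripper_force'])
    return f
E
python3 - <<'E'
from h import *
f=look(False); print('man',tilt(f,165.2),wpix(f,(64,17,1),0),wpix(f,(64,-17,1),0),wpix(f,(64,17,1),.17))
goto(.52,.2865,.32,-3.12)
E
```

```text
scoop [252.8 212.3  46.  102.6] 0.75 tilt 2.5
t 12.75 [ 0.4107 -0.2873  0.3126] [-3.137e+00  2.000e-03 -2.331e+00] F [-0.3 -0.1 -2.5] 0.01574958047449066 24.993187487125397
man 0.7500000000000001 (np.float64(235.84408197555157), np.float64(167.39072636916273)) (np.float64(267.6635709207051), np.float64(167.36271781038755)) (np.float64(235.04575017037197), np.float64(142.85931658277246))
pos [ 0.4095 -0.2865  0.3093] yaw -2.331 units [-19.66  12.59  -0.41] twist 5.26 t 12.85
```

Emit:
play_rows --pt "0 0 -0.5" --pt "0 0 -0.5" --pt "0 0 0" --pt "0 0 0" --pt "0 0 0" --pt "0 0 0" --twist '[0.9,0.9,0.9,0.9,0.9,0.76]'

```text
t: 13.6
eef_pos: [0.4091, -0.2864, 0.3328]
ee_rot: [3.14, -0.002, -3.124]
force: [-0.6, -0.2, -2.5]
width: 0.0159
gripper_force: 25.0
```

Emit:
play_rows --pt "-0.2 0.5 0" --pt "-0.2 1 0" --pt "-0.2 1 0" --pt "-0.2 1 0" --pt "-0.2 1 0" --pt "-0.2 1 0" --pt "-0.2 1 0" --pt "-0.2 1 0" --twist '[0,0,0,0,0,0,0,0]'

```text
t: 14.6
eef_pos: [0.4452, -0.097, 0.3336]
ee_rot: [3.141, -0.001, -3.117]
force: [-0.3, 0.0, -2.3]
width: 0.0156
gripper_force: 25.0
```

Emit:
play_rows --pt "-0.2 1 0" --pt "-0.2 1 0" --pt "-0.2 1 0" --pt "-0.2 1 0" --pt "-0.2 1 0" --pt "-0.2 1 0" --pt "-0.2 1 0" --pt "-0.2 1 0" --twist '[0,0,0,0,0,0,0,0]'

```text
t: 15.6
eef_pos: [0.4806, 0.1037, 0.3335]
ee_rot: [-3.141, -0.001, -3.117]
force: [0.8, -0.5, -1.9]
width: 0.0159
gripper_force: 25.0
```

Emit:
play_rows --pt "-0.2 1 0" --pt "-0.2 1 0" --pt "-0.2 1 0" --pt "-0.2 1 0" --pt "-0.2 1 0" --pt "0 1 0" --pt "0 0.5 0" --pt "0 0 0" --twist '[0,0,0,0,0,0,0,0]'

```text
t: 16.6
eef_pos: [0.5025, 0.2662, 0.334]
ee_rot: [-3.141, -0.0, -3.119]
force: [0.7, -0.6, -1.3]
width: 0.016
gripper_force: 25.0
```

```bash
python3 - <<'E'
from h import *
goto(.5178,.2864,.335,-3.12)
f=look(); 
print('canister', [np.round(d['extent'],1) for d in models.boxes_of('canister','wrist')])
img=f['pixels']; c=cv2.resize(img[80:300,150:380],None,fx=2.6,fy=2.6,interpolation=cv2.INTER_CUBIC); cv2.imwrite('pics/over.png',c[:,:,::-1])
E
```

```text
pos [0.5025 0.2662 0.334 ] yaw -3.119 units [-0.63  0.79 -0.04] twist 0.01 t 16.6
balls [([163.0, 126.0, 48.0, 90.0], 0.17)]
t 16.6 [0.5025 0.2662 0.334 ] [-3.141 -0.    -3.119] F [ 0.7 -0.6 -1.3] 0.015967615848125612 24.99232828617096
canister [array([269.8, 183.2,  64.3, 102.3])]
```

View pics/over.png

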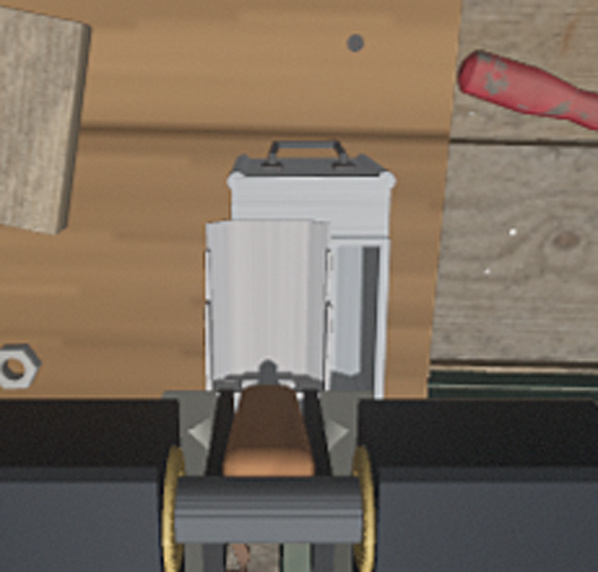

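```bash
python3 - <<'E'
from h import *
f=cam('wrist')
for u,v in((232,180),(392,180),(388,238),(232,176)): print(onplane(f,150+u/2.6,80+v/2.6,.152).round(4))
print(proj(f,(.4615,.2865,.152)))
E
```

```text
[0.4647 0.2493 0.152 ]
[0.4632 0.3191 0.152 ]
[0.489  0.3191 0.152 ]
[0.4629 0.2493 0.152 ]
(np.float64(272.0986417805629), np.float64(147.09808633904413))
```

Emit:
play_rows --pt "-0.76 0.78 0" --pt "0 0 0" --pt "0 0 0.6" --pt "0 0 0.8" --pt "0 0 0.8" --pt "0 0 0.7" --pt "0 0 0.6" --pt "0 0 0" --twist '[0,0,0,0,0,0,0,0]'

```text
t: 17.85
eef_pos: [0.5207, 0.2847, 0.2454]
ee_rot: [-3.14, -0.002, -3.12]
force: [0.6, 0.5, -1.8]
width: 0.016
gripper_force: 25.0
```

```bash
python3 - <<'E'
from h import *
goto(.521,.286,.234,-3.12); f=look()
E
```

```text
pos [0.5207 0.2847 0.2454] yaw -3.12 units [-0.02  0.05  0.46] twist 0.0 t 17.85
scoop [252.2 217.2  49.5  90.1] 0.92 tilt -1.75
balls []
t 17.85 [0.5207 0.2847 0.2454] [-3.14e+00 -2.00e-03 -3.12e+00] F [ 0.6  0.5 -1.8] 0.016037797480875977 24.99835431575775
```

Emit:
play_rows --pt "0 0.05 0.3" --pt "0 0 0.2" --pt "0.15 0 0.1" --pt "0.15 0 0.1" --pt "0.15 0 0.05" --pt "0 0 0" --twist '[0,0,0,0,0,0]'

```text
t: 18.75
eef_pos: [0.5108, 0.2867, 0.2303]
ee_rot: [3.14, 0.003, -3.119]
force: [-2.3, -0.8, 9.5]
width: 0.0159
gripper_force: 25.0
```

```bash
python3 - <<'E'
from h import *
goto(.523-.0146,.2857,.2285,-3.12); f=look()
E
```

```text
pos [0.5108 0.2867 0.2303] yaw -3.119 units [ 0.1  -0.04  0.07] twist 0.01 t 18.75
scoop [250.7 226.8  44.6  75.6] 0.86 tilt -8.5
balls []
t 18.75 [0.5108 0.2867 0.2303] [ 3.140e+00  3.000e-03 -3.119e+00] F [-2.3 -0.8  9.5] 0.015915593262739246 24.999759793281555
```

Emit:
play_rows --pt "0.2 0 0.02" --pt "0.2 0 0.02" --pt "0.2 0 0.02" --pt "0.2 0 0.02" --pt "0.2 0 0.02" --pt "0.2 0 0.02" --pt "0 0 0" --twist '[0,0,0,0,0,0,0]'

```text
t: 19.77
eef_pos: [0.4807, 0.2864, 0.2266]
ee_rot: [3.14, 0.003, -3.119]
force: [0.5, -0.8, 7.4]
width: 0.0157
gripper_force: 25.0
```

```bash
python3 - <<'E'
from h import *
goto(.523-.0506,.285,.2253,-3.12); f=look()
print('scoopcan',[(np.round(d['extent'],0),round(d['confidence'],2)) for d in models.boxes_of('canister','wrist')])
E
```

```text
pos [0.4807 0.2864 0.2266] yaw -3.119 units [ 0.33 -0.05  0.05] twist 0.01 t 19.775
scoop [252.7 244.8  41.9  35.7] 0.94 tilt -23.75
balls []
t 19.775 [0.4807 0.2864 0.2266] [ 3.140e+00  3.000e-03 -3.119e+00] F [ 0.5 -0.8  7.4] 0.015664090544893133 25.000303387641907
scoopcan [(array([250., 241.,  89., 151.]), 0.71)]
```

Emit:
play_rows --pt "0.12 -0.03 0.02" --pt "0.12 0 0.02" --pt "0.1 0 0.01" --pt "0 0 0" --twist '[0,0,0,0]'

```text
t: 20.48
eef_pos: [0.473, 0.2858, 0.226]
ee_rot: [3.139, 0.005, -3.119]
force: [1.8, 0.3, 9.3]
width: 0.016
gripper_force: 25.0
```

Emit:
play_rows --pt "0.08 0 0" --pt "0 0 0" --twist '[0,0]'

```text
t: 20.72
eef_pos: [0.4711, 0.2858, 0.2259]
ee_rot: [3.139, 0.005, -3.119]
force: [2.4, 0.5, 8.9]
width: 0.0158
gripper_force: 25.0
```

Emit:
play_rows --pt "0.1 0 0" --pt "0 0 0" --twist '[0,0]'

```text
t: 20.98
eef_pos: [0.4687, 0.2857, 0.2258]
ee_rot: [3.139, 0.005, -3.119]
force: [3.3, 0.2, 7.8]
width: 0.0155
gripper_force: 25.0
```

Emit:
play_rows --pt "0.1 0 0" --pt "0 0 0" --twist '[0,0]'

```text
t: 21.22
eef_pos: [0.4665, 0.2857, 0.2259]
ee_rot: [3.139, 0.005, -3.119]
force: [4.8, -0.5, 7.8]
width: 0.0159
gripper_force: 25.0
```

Emit:
play_rows --pt "-0.1 0 -0.05" --pt "-0.1 0 -0.04" --pt "0 0 0" --twist '[0,0,0]'

```text
t: 21.6
eef_pos: [0.4693, 0.2847, 0.2259]
ee_rot: [-3.141, -0.001, -3.12]
force: [-1.4, 1.8, 3.3]
width: 0.0156
gripper_force: 25.0
```

Emit:
play_rows --pt "0 0 0" --pt "0 0 0" --pt "-0.2 0 0" --pt "-0.2 0 0" --pt "-0.2 0 0" --pt "-0.2 0 0" --pt "0 0 0" --twist '[0,0,0,0,0,0,0]' --newtons 6

```text
t: 22.48
eef_pos: [0.4901, 0.285, 0.2263]
ee_rot: [-3.141, 0.0, -3.12]
force: [-1.1, 0.1, 3.7]
width: 0.0158
gripper_force: 6.0
```

```bash
python3 - <<'E'
from h import *
f=look()
# pan corner predictions
for th in (-10,-5,0,5,10): print(th,[np.round(wpix(f,X,np.radians(th))) for X in((-6,26,22),(-6,-26,22),(0,0,20),(64,17,1))])
save(f,'r1')
E
```

```text
scoop [251.9 239.7  43.9  48.4] 0.55 tilt -19.25
balls []
t 22.475 [0.4901 0.285  0.2263] [-3.141  0.    -3.12 ] F [-1.1  0.1  3.7] 0.01583812480978306 5.999873578548431
-10 [array([228., 261.]), array([277., 261.]), array([252., 255.]), array([237., 193.])]
-5 [array([228., 249.]), array([277., 248.]), array([252., 243.]), array([237., 181.])]
0 [array([228., 236.]), array([277., 236.]), array([252., 231.]), array([236., 168.])]
5 [array([228., 225.]), array([277., 225.]), array([252., 219.]), array([236., 156.])]
10 [array([228., 213.]), array([277., 213.]), array([252., 207.]), array([235., 143.])]
```

```bash
cat >> h.py <<'E'
def side_tilt():
    s=arm.get_state(); h=cam('side'); sc=models.silhouettes('scoop','side')
    R=Ro.from_euler('xyz',s['ee_rot']).as_matrix(); t0=np.array(s['eef_pos'])
    hp=lambda l,th: proj(h,t0+R@tcoord((l*np.sin(np.radians(15)),0,l*np.cos(np.radians(15))),th))
    for d in sc[:1]:
        m=d['pixels']; r=np.where(m.any(1))[0]; cs=np.array([np.where(m[i])[0].mean() for i in r]); w=[int(m[i].sum()) for i in r]
        print('side sil',np.round(d['extent']),round(d['confidence'],2)); print(list(zip(r.tolist(),cs.round(1).tolist(),w)))
    for th in (-10,-5,0,5,10): print(th,[np.round(hp(l,np.radians(th)),1).tolist() for l in (195,165,113,80)])
    return h
E
python3 - <<'E'
from h import *
h=side_tilt(); save(h,'s1')
f=imaging.grab_frame('wrist'); g=cv2.cvtColor(f['pixels'],cv2.COLOR_RGB2GRAY)
for u in (232,236,240,246,252,258,264,268,272): print(u,g[130:262:3,u].tolist())
ff=cam('wrist'); print('roof edge row',proj(ff,(.490,.285,.152)),proj(ff,(.4615,.285,.152)))
E
```

```text
side sil [236. 285.  17.  33.] 0.5
[(271, 238.0, 9), (272, 239.0, 11), (273, 239.0, 13), (274, 239.0, 13), (275, 238.5, 12), (276, 238.5, 12), (277, 238.0, 11), (278, 238.0, 11), (279, 237.5, 10), (280, 237.0, 9), (281, 236.5, 8), (282, 236.0, 7), (283, 235.5, 6), (284, 235.0, 5), (285, 234.5, 6), (286, 234.5, 6), (287, 233.5, 6), (288, 233.5, 6), (289, 233.5, 6), (290, 232.5, 6), (291, 232.5, 6), (292, 232.0, 7), (293, 231.5, 6), (294, 231.5, 6), (295, 230.5, 6), (296, 230.5, 6), (297, 230.5, 6), (298, 229.5, 6), (299, 229.5, 6), (300, 229.5, 6), (301, 230.0, 5)]
-10 [[253.0, 239.5], [244.6, 253.1], [231.0, 275.0], [223.0, 288.0]]
-5 [[251.3, 238.9], [244.6, 253.1], [233.6, 275.9], [227.2, 289.4]]
0 [[249.7, 238.4], [244.6, 253.1], [236.3, 276.7], [231.5, 290.6]]
5 [[248.0, 238.1], [244.6, 253.1], [239.1, 277.2], [235.9, 291.4]]
10 [[246.2, 237.8], [244.6, 253.1], [241.9, 277.6], [240.3, 292.0]]
232 [134, 134, 133, 131, 129, 117, 86, 95, 116, 116, 122, 59, 86, 85, 93, 95, 92, 177, 186, 186, 187, 186, 186, 188, 188, 186, 183, 191, 161, 192, 172, 173, 172, 152, 107, 97, 74, 56, 37, 32
[... 1110 characters left out ...]
, 89, 90, 91, 92, 92, 189, 187, 188, 189, 186, 185, 188, 189, 187, 185, 194, 167, 194, 184, 183, 193, 84, 90, 86, 54, 60, 60, 56, 59, 75, 105, 132]
268 [135, 135, 134, 131, 128, 125, 96, 89, 116, 53, 61, 78, 92, 52, 91, 92, 92, 190, 188, 188, 189, 186, 185, 188, 189, 189, 185, 194, 169, 195, 171, 171, 177, 62, 42, 39, 41, 38, 39, 49, 63, 64, 98, 129]
272 [135, 135, 134, 130, 129, 126, 97, 89, 109, 120, 82, 65, 97, 90, 97, 93, 93, 190, 188, 188, 190, 186, 185, 188, 189, 189, 184, 194, 169, 195, 171, 171, 172, 126, 48, 37, 37, 39, 42, 37, 38, 36, 33, 27]
roof edge row (np.float64(252.08679675207335), np.float64(214.7275837736753)) (np.float64(252.8283778526131), np.float64(180.21884847959365))
```

Emit:
play_rows --pt "0 0 -0.1" --pt "0 0 -0.1" --pt "0 0 -0.1" --pt "0 0 0" --twist '[0,0,0,0]' --newtons 4

```text
t: 23.32
eef_pos: [0.4895, 0.2851, 0.2336]
ee_rot: [3.142, 0.0, -3.12]
force: [1.1, -0.7, -3.3]
width: 0.0159
gripper_force: 4.0
```

```bash
cat >> h.py <<'E'
def foot():
    s=arm.get_state(); f=cam('wrist'); g=cv2.cvtColor(f['pixels'],cv2.COLOR_RGB2GRAY)
    col=g[150:240,250:255].mean(1); print('col',col[::3].astype(int).tolist())
    print('balls',[(np.round(d['extent'],0).tolist(),round(d['confidence'],2)) for d in models.boxes_of('ball_1','wrist')])
    i=150+np.where(col>130)[0].max()+1; print('foot row',i,'tilt~',0.9+(219-i)/2.4,'mouth edge row',proj(f,(.490,.285,.152))[1])
    print('t',s['t'],s['eef_pos'].round(4),'F',s['force'].round(1),s['width'],s['gripper_force']); return f
E
python3 - <<'E'
from h import *
f=foot()
E
```

```text
col [91, 116, 92, 118, 90, 91, 94, 93, 92, 87, 193, 189, 191, 188, 185, 192, 188, 189, 185, 188, 131, 190, 185, 194, 79, 81, 84, 63, 63, 63]
balls []
foot row 221 tilt~ 0.06666666666666665 mouth edge row 211.45018400307302
t 23.325 [0.4895 0.2851 0.2336] F [ 1.1 -0.7 -3.3] 0.015856175760680744 4.0000006556510925
```

Emit:
play_rows --pt "0 0 0" --pt "0 0 0" --pt "0 0 -0.6" --pt "0 0 0.1" --pt "0 0 0.15" --pt "0 0 0.2" --pt "0 0 0.15" --pt "0 0 0" --twist '[0,0,0,0,0,0,0,0]' --newtons 3

```text
t: 24.42
eef_pos: [0.4893, 0.285, 0.233]
ee_rot: [-3.141, -0.001, -3.12]
force: [0.4, 0.5, -1.9]
width: 0.016
gripper_force: 3.0
```

```bash
python3 - <<'E'
from h import *
f=foot()
E
```

```text
col [88, 112, 87, 100, 88, 91, 93, 92, 94, 91, 193, 188, 189, 186, 184, 190, 187, 188, 186, 186, 138, 190, 185, 94, 64, 64, 64, 63, 59, 96]
balls [([255.0, 240.0, 49.0, 51.0], 0.22)]
foot row 219 tilt~ 0.9 mouth edge row 212.0549747897006
t 24.425 [0.4893 0.285  0.233 ] F [ 0.4  0.5 -1.9] 0.01604343643316392 2.997664622962475
```

```bash
python3 - <<'E'
from h import *
f=cam('wrist'); save(f,'r2'); g=cv2.cvtColor(f['pixels'],cv2.COLOR_RGB2GRAY); g1=cv2.cvtColor(cv2.imread('pics/r1.png'),cv2.COLOR_BGR2GRAY)
for u in (232,240,246,252,258,264): print(u,'now',g[206:262:2,u].tolist()); print(u,'r1 ',g1[206:262:2,u].tolist())
H=lambda l:(l*258.8,0,l*965.9)
for L in (.165,.170,.175):
  for th in (-3,0,3,6):
    T=np.linalg.inv(np.array(f['T_tool_cam'])); o=[]
    for X in (H(.113),H(.195),(4,0,16),(-6,20,22)):
        p=T[:3,:3]@tcoord(X,np.radians(th),L)+T[:3,3]; o.append(round(f['fy']*p[1]/p[2]+f['cy']))
    print(L,th,'gripend,top,foot,backwall',o)
side_tilt()
E
```

```text
232 now [183, 188, 136, 187, 191, 159, 161, 161, 138, 140, 92, 81, 91, 103, 108, 92, 68, 65, 56, 35, 27, 32, 32, 35, 34, 33, 33, 33]
232 r1  [185, 184, 189, 131, 188, 192, 172, 173, 172, 172, 172, 182, 90, 106, 109, 93, 72, 68, 56, 33, 30, 31, 32, 37, 35, 33, 35, 31]
240 now [183, 188, 137, 187, 190, 185, 187, 188, 190, 121, 88, 90, 62, 67, 58, 73, 99, 118, 136, 135, 137, 138, 138, 138, 138, 137, 139, 138]
240 r1  [186, 185, 190, 130, 189, 189, 189, 191, 189, 189, 181, 84, 89, 88, 190, 174, 119, 59, 58, 62, 63, 57, 59, 57, 82, 101, 120, 138]
246 now [184, 190, 138, 188, 190, 187, 188, 196, 74, 60, 64, 65, 62, 64, 59, 81, 106, 128, 145, 144, 144, 145, 146, 143, 141, 134, 132, 133]
246 r1  [186, 186, 192, 126, 189, 189, 188, 189, 189, 195, 101, 92, 75, 60, 63, 62, 62, 60, 61, 60, 59, 60, 63, 66, 87, 110, 128, 145]
252 now [184, 189, 139, 188, 189, 186, 127, 77, 64, 66, 63, 65, 65, 63, 64, 85, 107, 128, 145, 143, 137, 134, 134, 133, 134, 135, 135, 137]
252 r1  [186, 185, 190, 127, 191, 190, 182, 193, 76, 83, 82, 82, 64, 63, 63, 65, 63, 64, 63, 62, 61, 62, 61, 64, 87, 107, 127, 146]
258 
[... 1471 characters left out ...]
 8), (281, 239.0, 7), (282, 238.0, 7), (283, 237.5, 6), (284, 237.0, 5), (285, 236.5, 6), (286, 236.0, 5), (287, 235.5, 6), (288, 235.0, 5), (289, 234.5, 6), (290, 234.5, 6), (291, 234.0, 5), (292, 233.5, 6), (293, 233.5, 6), (294, 232.5, 6), (295, 232.5, 6), (296, 232.5, 6), (297, 231.5, 6), (298, 231.5, 6), (299, 230.5, 6), (300, 230.5, 6), (301, 230.5, 4)]
-10 [[253.2, 235.8], [244.7, 249.6], [231.1, 271.8], [223.0, 285.0]]
-5 [[251.5, 235.2], [244.7, 249.6], [233.7, 272.7], [227.2, 286.4]]
0 [[249.9, 234.7], [244.7, 249.6], [236.5, 273.5], [231.6, 287.5]]
5 [[248.1, 234.4], [244.7, 249.6], [239.2, 274.0], [236.0, 288.4]]
10 [[246.4, 234.1], [244.7, 249.6], [242.1, 274.4], [240.5, 289.0]]
```

Emit:
play_rows --pt "0 0 0" --pt "0 0 0" --pt "0 0 -0.15" --pt "0 0 -0.15" --pt "0 0 -0.15" --pt "0 0 -0.1" --pt "0 0 0" --twist '[0,0,0,0,0,0,0]' --newtons 8

```text
t: 25.55
eef_pos: [0.4896, 0.2852, 0.2476]
ee_rot: [3.141, 0.0, -3.12]
force: [-0.1, -0.5, -2.9]
width: 0.0157
gripper_force: 8.0
```

```bash
python3 - <<'E'
from h import *
f=foot(); save(f,'r3'); g=cv2.cvtColor(f['pixels'],cv2.COLOR_RGB2GRAY)
for u in (240,252,264): print(u,'now',g[206:262:2,u].tolist())
h=side_tilt(); save(h,'s3')
E
```

```text
col [104, 80, 97, 93, 92, 93, 94, 93, 72, 186, 189, 189, 186, 185, 186, 189, 188, 187, 137, 191, 185, 186, 188, 83, 65, 65, 64, 63, 61, 96]
balls []
foot row 218 tilt~ 1.3166666666666667 mouth edge row 206.02927213383097
t 25.55 [0.4896 0.2852 0.2476] F [-0.1 -0.5 -2.9] 0.015743995481699923 7.998754978179932
240 now [187, 189, 189, 190, 189, 190, 189, 189, 194, 109, 91, 90, 62, 67, 61, 73, 96, 119, 134, 135, 137, 139, 138, 138, 138, 138, 138, 139]
252 now [189, 190, 183, 185, 184, 187, 102, 80, 66, 64, 64, 63, 63, 65, 62, 83, 107, 129, 146, 143, 140, 135, 134, 135, 136, 135, 136, 137]
264 now [190, 192, 180, 184, 184, 184, 184, 184, 191, 110, 97, 63, 61, 63, 56, 79, 100, 121, 137, 137, 139, 142, 142, 141, 140, 139, 141, 142]
side sil [234. 280.  28.  42.] 0.6
[(260, 243.0, 3), (261, 242.5, 8), (262, 243.0, 11), (263, 243.0, 11), (264, 242.5, 12), (265, 242.5, 12), (266, 242.5, 12), (267, 242.0, 11), (268, 241.5, 12), (269, 241.0, 11), (270, 240.5, 10), (271, 240.5, 10), (272, 240.0, 9), (273, 239.5, 8), (274, 239.5, 8), (275, 239.0, 7), (276, 238.0, 5), (277, 237.0, 5), (278, 237.0, 5), (279, 236.0, 5), (280, 236.0, 5), (281, 235.5, 6), (282, 235.0, 5), (283, 235.0, 5), (284, 234.0, 5), (285, 234.0, 5), (286, 233.5, 6), (287, 233.0, 5), (288, 233.0, 5), (289, 232.0, 5), (290, 232.0, 5), (291, 231.0, 5), (292, 231.0, 5), (293, 230.5, 6), (294, 230.5, 8), (295, 229.5, 18), (296, 231.0, 21), (297, 230.5, 22), (298, 231.0, 21), (299, 231.0, 21), (300, 232.0, 19), (301, 235.5, 10)]
-10 [[253.2, 228.2], [244.6, 242.4], [230.8, 265.2], [222.6, 278.7]]
-5 [[251.5, 227.6], [244.6, 242.4], [233.5, 266.1], [226.9, 280.2]]
0 [[249.8, 227.1], [244.6, 242.4], [236.2, 266.9], [231.3, 281.3]]
5 [[248.1, 226.8], [244.6, 242.4], [239.0, 267.5], [235.8, 282.2]]
10 [[246.3, 226.5], [244.6, 242.4], [241.9, 267.9], [240.3, 282.9]]
```

Emit:
play_rows --pt "0 0 0" --pt "0 0 0" --pt "0 0 -0.1" --pt "0 0 -0.1" --twist '[0,0,0,0]' --newtons 5.5

```text
t: 26.25
eef_pos: [0.4895, 0.2851, 0.2525]
ee_rot: [-3.142, 0.0, -3.12]
force: [-0.6, 0.1, -3.1]
width: 0.0162
gripper_force: 5.5
```

```bash
python3 - <<'E'
from h import *
f=foot(); save(f,'r4'); g=cv2.cvtColor(f['pixels'],cv2.COLOR_RGB2GRAY)
for u in (240,252,264): print(u,'now',g[196:262:2,u].tolist())
h=side_tilt(); save(h,'s4')
E
```

```text
col [108, 88, 116, 90, 92, 94, 93, 94, 189, 188, 189, 187, 184, 191, 189, 188, 184, 194, 178, 186, 185, 186, 188, 83, 65, 64, 65, 64, 62, 96]
balls []
foot row 218 tilt~ 1.3166666666666667 mouth edge row 204.35199800273608
t 26.25 [0.4895 0.2851 0.2525] F [-0.6  0.1 -3.1] 0.016237273751036764 5.498734787106514
240 now [187, 183, 186, 181, 175, 190, 189, 189, 190, 189, 190, 189, 189, 194, 110, 88, 91, 62, 68, 61, 73, 97, 118, 135, 134, 138, 139, 139, 138, 137, 139, 138, 139]
252 now [188, 184, 189, 175, 178, 191, 183, 185, 184, 183, 187, 104, 81, 66, 64, 65, 66, 65, 66, 62, 85, 108, 128, 148, 144, 141, 133, 134, 135, 133, 135, 136, 137]
264 now [189, 185, 190, 170, 181, 191, 183, 184, 185, 183, 186, 184, 186, 192, 109, 98, 60, 62, 62, 61, 78, 98, 121, 138, 138, 139, 142, 142, 140, 138, 143, 142, 143]
side sil [236. 279.  30.  43.] 0.97
[(259, 243.0, 11), (260, 242.5, 12), (261, 242.5, 12), (262, 242.5, 12), (263, 241.5, 12), (264, 241.5, 12), (265, 241.0, 11), (266, 240.5, 12), (267, 240.5, 12), (268, 240.0, 11), (269, 239.5, 10), (270, 239.0, 9), (271, 239.0, 9), (272, 238.5, 8), (273, 238.0, 7), (274, 237.0, 7), (275, 236.5, 6), (276, 236.0, 5), (277, 235.5, 6), (278, 235.5, 6), (279, 235.0, 5), (280, 234.5, 6), (281, 234.0, 5), (282, 233.5, 6), (283, 233.5, 6), (284, 233.0, 5), (285, 233.0, 5), (286, 232.0, 5), (287, 232.0, 5), (288, 231.5, 6), (289, 231.0, 5), (290, 231.0, 5), (291, 230.5, 6), (292, 227.3, 11), (293, 229.5, 20), (294, 230.5, 22), (295, 230.5, 22), (296, 230.5, 22), (297, 230.5, 22), (298, 230.5, 22), (299, 230.5, 22), (300, 230.5, 22), (301, 235.0, 13)]
-10 [[253.1, 225.2], [244.4, 239.5], [230.5, 262.6], [222.3, 276.2]]
-5 [[251.4, 224.6], [244.4, 239.5], [233.2, 263.5], [226.6, 277.7]]
0 [[249.7, 224.1], [244.4, 239.5], [236.0, 264.3], [231.0, 278.9]]
5 [[247.9, 223.7], [244.4, 239.5], [238.8, 264.9], [235.5, 279.8]]
10 [[246.1, 223.5], [244.4, 239.5], [241.7, 265.3], [240.1, 280.4]]
```

Emit:
play_rows --pt "0.1 0 0" --pt "0 0 0" --pt "-1 0 0" --pt "-0.6 0 0" --pt "-0.3 0 0" --pt "-0.1 0 0" --twist '[0,0,0,0,0,0]'

```text
t: 27.2
eef_pos: [0.5371, 0.286, 0.2519]
ee_rot: [-3.141, -0.001, -3.12]
force: [-0.5, 0.0, -2.9]
width: 0.0157
gripper_force: 5.5
```

```bash
python3 - <<'E'
from h import *
f=foot(); save(f,'r5'); g=cv2.cvtColor(f['pixels'],cv2.COLOR_RGB2GRAY)
for u in (240,252,264): print(u,'now',g[140:262:2,u].tolist())
h=side_tilt(); save(h,'s5')
print('side balls',[(np.round(d['extent'],0).tolist(),round(d['confidence'],2)) for d in models.boxes_of('ball_1','side')])
E
```

```text
col [168, 191, 187, 186, 187, 186, 186, 184, 162, 165, 170, 133, 168, 188, 189, 184, 188, 84, 85, 84, 85, 66, 65, 66, 66, 65, 66, 65, 64, 64]
balls [([253.0, 208.0, 52.0, 110.0], 0.75), ([260.0, 177.0, 13.0, 17.0], 0.73), ([249.0, 191.0, 12.0, 9.0], 0.62), ([265.0, 192.0, 18.0, 12.0], 0.53), ([243.0, 179.0, 16.0, 15.0], 0.47), ([168.0, 132.0, 334.0, 237.0], 0.17)]
foot row 199 tilt~ 9.233333333333334 mouth edge row 151.0796406462226
t 27.2 [0.5371 0.286  0.2519] F [-0.5  0.  -2.9] 0.015674661113239664 5.499901548027992
240 now [189, 187, 184, 187, 197, 165, 192, 175, 192, 191, 192, 190, 191, 190, 195, 162, 135, 170, 186, 190, 191, 190, 187, 187, 191, 192, 191, 190, 190, 190, 189, 192, 126, 94, 95, 96, 191, 195, 197, 200, 214, 83, 77, 71, 62, 66, 66, 64, 63, 64, 61, 78, 101, 117, 135, 134, 137, 138, 139, 138, 139]
252 now [190, 190, 185, 188, 198, 167, 191, 177, 186, 186, 185, 186, 185, 186, 184, 184, 188, 173, 145, 148, 159, 137, 140, 171, 187, 189, 189, 187, 182, 181, 77, 85, 86, 86, 86, 85, 67, 66, 66, 67, 66, 68, 68, 67, 65, 66, 65, 66, 66, 65, 62, 88, 111, 127, 143, 144, 141, 136
[... 858 characters left out ...]
 (284, 212.0, 5), (285, 212.0, 5), (286, 211.5, 6), (287, 211.5, 6), (288, 211.5, 6), (289, 211.0, 5), (290, 211.0, 5), (291, 211.0, 5), (292, 211.0, 5), (293, 211.0, 7), (294, 215.5, 20), (295, 215.0, 23), (296, 215.0, 23), (297, 220.5, 34), (298, 221.0, 35), (299, 222.0, 37), (300, 222.4, 29), (301, 234.5, 10)]
-10 [[220.8, 224.4], [213.0, 238.6], [200.6, 261.7], [193.2, 275.3]]
-5 [[219.1, 223.8], [213.0, 238.6], [203.3, 262.6], [197.5, 276.7]]
0 [[217.4, 223.3], [213.0, 238.6], [206.1, 263.4], [202.0, 277.9]]
5 [[215.6, 222.9], [213.0, 238.6], [208.9, 263.9], [206.5, 278.8]]
10 [[213.8, 222.7], [213.0, 238.6], [211.8, 264.3], [211.0, 279.4]]
side balls [([251.0, 211.0, 35.0, 53.0], 0.7)]
```

Emit:
play_rows --pt "0 0 0" --pt "0 0 0" --pt "-0.1 0 0" --pt "-0.1 0 0" --pt "-0.1 0 0" --pt "-0.1 0 0" --pt "0 0 -0.2" --pt "0 0 -0.3" --twist '[0,0,0,0,0,0,0,0]' --newtons 25

```text
t: 28.45
eef_pos: [0.547, 0.2863, 0.2651]
ee_rot: [-3.141, -0.0, -3.12]
force: [0.1, -0.5, -3.4]
width: 0.016
gripper_force: 25.0
```

Emit:
play_rows --pt "0 0 -0.4" --pt "0 0 -0.5" --pt "0 0 -0.5" --pt "0 0 -0.5" --pt "0 0 -0.5" --pt "0 0 -0.5" --pt "0 0 -0.4" --pt "0 0 -0.2" --twist '[0,0,0,0,0,0,0,0]'

```text
t: 29.45
eef_pos: [0.5471, 0.2864, 0.3531]
ee_rot: [3.141, 0.001, -3.12]
force: [0.9, 0.2, -3.3]
width: 0.0158
gripper_force: 25.0
```

```bash
python3 - <<'E'
from h import *
f=foot(); save(f,'r6')
c=np.zeros((480,800,3),'uint8'); a=cv2.resize(f['pixels'][90:280,180:330],None,fx=2.5,fy=2.5); c[:475,:375]=a
s=arm.get_state(); h=cam('side'); u,v=map(int,proj(h,s['eef_pos'])); b=cv2.resize(h['pixels'][max(v-20,0):v+120,u-60:u+60],None,fx=3.4,fy=3.4,interpolation=cv2.INTER_CUBIC)[:480]; c[:b.shape[0],385:385+b.shape[1]]=b
cv2.imwrite('pics/out.png',c[:,:,::-1])
E
```

```text
col [191, 190, 190, 190, 190, 190, 190, 190, 190, 190, 192, 187, 121, 169, 193, 194, 196, 91, 86, 86, 86, 65, 66, 66, 66, 66, 66, 65, 66, 64]
balls [([262.0, 183.0, 14.0, 15.0], 0.6), ([266.0, 196.0, 16.0, 12.0], 0.51), ([249.0, 192.0, 12.0, 12.0], 0.48)]
foot row 200 tilt~ 8.816666666666666 mouth edge row 131.13013883453212
t 29.45 [0.5471 0.2864 0.3531] F [ 0.9  0.2 -3.3] 0.015759310967095125 24.999572038650513
```

View pics/out.png

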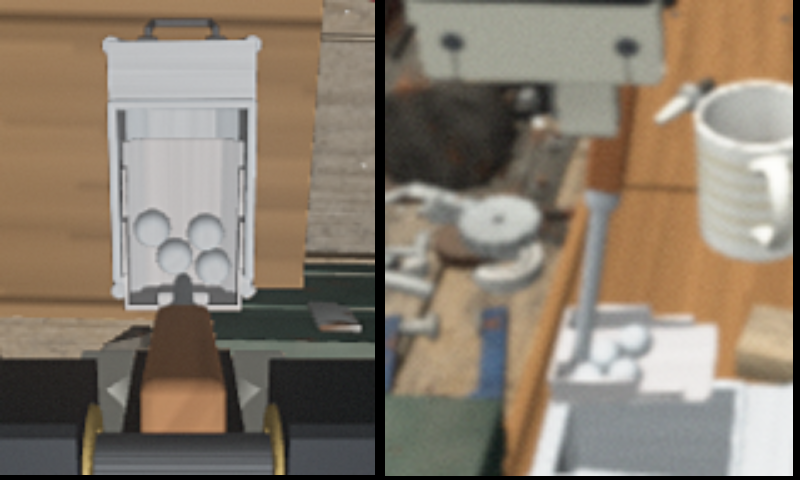

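```bash
cat > fit.py <<'E'
from h import *
from scipy.optimize import least_squares
f=imaging.grab_frame('wrist'); T=np.linalg.inv(np.array(f['T_tool_cam']))
def row(X,th,L,dl):
    t=tcoord(X,th,L); t[0]+=dl; p=T[:3,:3]@t+T[:3,3]; return f['fy']*p[1]/p[2]+f['cy']
def uu(X,th,L,dl):
    t=tcoord(X,th,L); t[0]+=dl; p=T[:3,:3]@t+T[:3,3]; return f['fx']*p[0]/p[2]+f['cx']
top=lambda e:(195*.2588+e*.966,0,195*.9659-e*.2588)
pts=[(64,0,1),(-6,0,22),top(8)]
def fit(obs,w,x0): 
    return least_squares(lambda p:[row(X,p[0],p[1],p[2])-o for X,o in zip(pts,obs)]+[uu((64,-17,1),*p)-uu((64,17,1),*p)-w],x0)
if __name__=='__main__':
    for n,obs,w in(('lift',(165.2,228,252),None),('out',(145,212,242),None)):
        for L in (.155,.165,.175):
            r=least_squares(lambda p:[row(X,p[0],L,p[1])-o for X,o in zip(pts,obs)],[0,0]); print(n,L,np.degrees(r.x[0]).round(2),r.x[1].round(4),r.fun.round(1))
E
python3 fit.py
```

```text
lift 0.155 0.1 0.0063 [-4.1  4.3  0. ]
lift 0.165 0.77 0.0042 [-2.9  3.   0. ]
lift 0.175 1.44 0.0018 [-1.8  1.9  0. ]
out 0.155 4.5 0.0142 [-2.6  2.9  0. ]
out 0.165 5.28 0.0117 [-1.4  1.6  0. ]
out 0.175 6.06 0.009 [-0.3  0.4  0. ]
```

```bash
python3 - <<'E'
from h import *
th0,L,dl=np.radians(5.5),.168,.0075
C=np.array([.5035+.038,.157])   # world x,z of rim contact
for cx in (12,):
    for thd in (5.5,0,-5,-10,-15,-20):
        # grip pt (with shift) rel contact: in scoop frame grip TCP location
        t=tcoord((cx,0,0),np.radians(thd),L)
        # TCP material point in scoop: shift dl defined at th0 along tool x
        # position of TCP pivot in scoop frame: G - R(th0)^-1*(dl,0)
        G=np.array([L*.2588,L*.9659]); c,s=np.cos(th0),np.sin(th0); Gp=G-np.array([c*dl,-s*dl])
        d=np.array([cx/1000,0])-Gp; c,s=np.cos(np.radians(thd)),np.sin(np.radians(thd))
        tx,tz=d[0]*c-d[1]*s, -(d[0]*s+d[1]*c)   # tool x fwd, down
        print(cx,thd,'TCP x',(C[0]+tx).round(4),'z',(C[1]+tz).round(4))
goto(.5415,.002,.345,-3.12)
E
```

```text
12 5.5 TCP x 0.5332 z 0.3215
12 0 TCP x 0.5175 z 0.32
12 -5 TCP x 0.5034 z 0.3173
12 -10 TCP x 0.4895 z 0.3133
12 -15 TCP x 0.4761 z 0.3082
12 -20 TCP x 0.4632 z 0.3019
pos [0.5468 0.2863 0.3519] yaw -3.12 units [  0.46 -11.37   0.28] twist 0.0 t 29.65
```

Emit:
play_rows --pt "0 -0.3 0" --pt "0.1 -0.7 0" --pt "0.1 -1 0" --pt "0.1 -1 0" --pt "0.1 -1 0" --pt "0.1 -1 0" --pt "0.1 -1 0" --pt "0.1 -1 0" --twist '[0,0,0,0,0,0,0,0]'

```text
t: 30.65
eef_pos: [0.5331, 0.1093, 0.3524]
ee_rot: [3.142, 0.0, -3.12]
force: [0.9, 0.6, -3.0]
width: 0.0155
gripper_force: 25.0
```

Emit:
play_rows --pt "0.1 -1 0" --pt "0 -1 0" --pt "0 -1 0" --pt "0 -0.8 0" --pt "0 -0.4 0" --pt "0 -0.17 0" --pt "0 0 0" --twist '[0,0,0,0,0,0,0]'

```text
t: 31.52
eef_pos: [0.5332, 0.0018, 0.3522]
ee_rot: [3.142, -0.0, -3.12]
force: [0.6, -0.5, -2.2]
width: 0.016
gripper_force: 25.0
```

```bash
python3 - <<'E'
from h import *
goto(.5332,.002,.3235,-3.12)
f=foot(); save(f,'m1')
sc=[d for d in models.silhouettes('mug','wrist')]
for d in sc[:2]: 
    e=d['extent']; print('mug',np.round(e,1),round(d['confidence'],2), onplane(f,e[0]-e[2]/2,e[1],.157).round(4),onplane(f,e[0]+e[2]/2,e[1],.157).round(4),'far',onplane(f,e[0],e[1]-e[3]/2,.157).round(4))
h=imaging.grab_frame('top')
print('top mug',[(np.round(d['extent'],1),d['confidence']) for d in models.boxes_of('mug','top')[:2]])
E
```

```text
pos [0.5332 0.0018 0.3522] yaw -3.12 units [0.   0.01 1.15] twist 0.0 t 31.525
col [188, 188, 187, 187, 188, 188, 187, 187, 187, 171, 152, 166, 139, 147, 185, 189, 195, 90, 85, 83, 84, 65, 64, 65, 66, 63, 63, 65, 63, 63]
balls [([259.0, 183.0, 14.0, 14.0], 0.7), ([250.0, 191.0, 12.0, 14.0], 0.57), ([242.0, 180.0, 20.0, 17.0], 0.5)]
foot row 200 tilt~ 8.816666666666666 mouth edge row 148.23081629615535
t 31.525 [0.5332 0.0018 0.3522] F [ 0.6 -0.5 -2.2] 0.015991302369586916 24.999475479125977
mug [264.8 147.2  90.9  60.3] 0.64 [ 0.4949 -0.0376  0.157 ] [0.4927 0.0693 0.157 ] far [0.4597 0.0147 0.157 ]
top mug [(array([236. , 181.1,  45.6,  29.1]), 0.56)]
```

Emit:
play_rows --pt "0 0.03 0.3" --pt "0 0 0.35" --pt "0 0 0.3" --pt "0 0 0.15" --pt "0 0 0.08" --pt "0 0 0" --twist '[0,0,0,0,0,0]' --newtons 15

```text
t: 32.52
eef_pos: [0.5333, 0.0025, 0.323]
ee_rot: [3.142, 0.0, -3.12]
force: [0.6, 0.1, -3.1]
width: 0.016
gripper_force: 15.0
```

Not yet in contact; a little lower, then start the arc.

Emit:
play_rows --pt "0 0 0.08" --pt "0 0 0.06" --pt "0 0 0" --twist '[0,0,0]'

```text
t: 32.9
eef_pos: [0.5349, 0.0024, 0.3222]
ee_rot: [-3.142, 0.006, -3.119]
force: [0.4, -1.0, 9.9]
width: 0.016
gripper_force: 15.0
```

Emit:
play_rows --pt "0 0 0.06" --pt "0 0 0.06" --pt "0 0 0" --twist '[0,0,0]'

```text
t: 33.28
eef_pos: [0.5342, 0.0027, 0.318]
ee_rot: [3.141, 0.004, -3.12]
force: [-0.8, 1.1, 4.2]
width: 0.0158
gripper_force: 15.0
```

Emit:
play_rows --pt "0.15 0 0" --pt "0.15 0 0.01" --pt "0.15 0 0.02" --pt "0.15 0 0.02" --pt "0.15 0 0.02" --pt "0.15 0 0.03" --twist '[0,0,0,0,0,0]'

```text
t: 34.02
eef_pos: [0.5103, 0.002, 0.3137]
ee_rot: [-3.142, -0.0, -3.12]
force: [0.1, 0.6, 3.1]
width: 0.0157
gripper_force: 15.0
```

```bash
python3 - <<'E'
from h import *
f=foot(); save(f,'m2'); sc=models.silhouettes('scoop','wrist'); print([(np.round(d['extent'],1),round(d['confidence'],2)) for d in sc[:1]])
g=cv2.cvtColor(f['pixels'],cv2.COLOR_RGB2GRAY)
for u in (240,252,264): print(u,g[130:256:3,u].tolist())
e=[d for d in models.boxes_of('mug','wrist')][:1]
for d in e: e=d['extent'];print('mug',np.round(e,1),onplane(f,e[0]-e[2]/2,e[1],.157).round(4),'far',onplane(f,e[0],e[1]-e[3]/2,.157).round(4))
E
```

```text
col [118, 121, 209, 192, 184, 180, 183, 188, 190, 188, 185, 184, 185, 160, 151, 164, 160, 133, 166, 179, 183, 183, 183, 183, 183, 184, 88, 102, 140, 140]
balls [([240.0, 190.0, 18.0, 16.0], 0.57), ([249.0, 205.0, 12.0, 11.0], 0.55), ([262.0, 207.0, 18.0, 9.0], 0.55), ([258.0, 192.0, 15.0, 17.0], 0.47)]
foot row 240 tilt~ -7.85 mouth edge row 173.79518765000398
t 34.025 [0.5103 0.002  0.3137] F [0.1 0.6 3.1] 0.01571572873630645 15.001335740089417
[(array([254.9, 220.6,  49.5,  85.1]), 0.69)]
240 [120, 123, 122, 114, 107, 108, 110, 111, 107, 101, 224, 186, 190, 190, 186, 181, 172, 185, 170, 137, 182, 187, 188, 184, 191, 191, 189, 186, 185, 185, 184, 185, 186, 102, 105, 132, 133, 138, 137, 135, 137, 134]
252 [119, 120, 116, 114, 116, 115, 116, 113, 119, 226, 186, 179, 182, 186, 193, 189, 176, 184, 184, 186, 154, 125, 151, 129, 146, 177, 186, 179, 182, 183, 182, 184, 188, 69, 115, 144, 139, 135, 133, 134, 134, 134]
264 [118, 120, 121, 125, 124, 124, 124, 124, 126, 191, 197, 189, 179, 186, 182, 188, 178, 185, 184, 185, 127, 154, 173, 174, 117, 164, 186, 189, 185, 181, 182, 183, 184, 73, 107, 133, 137, 141, 140, 137, 139, 143]
mug [266.6 178.6  97.5  78.8] [ 0.5009 -0.0351  0.157 ] far [0.4581 0.0158 0.157 ]
```

```bash
python3 - <<'E'
import cv2
im=cv2.imread('pics/m2.png'); g=cv2.cvtColor(im,cv2.COLOR_BGR2GRAY)
for v in range(140,262,4): print(v,' '.join('%3d'%x for x in g[v,216:296:3]))
print(im[215,252],im[225,252],im[231,252],im[245,252])
E
```

```text
140 121 117  86 102 124 128 129 125 113 113 113 115 120 120 121 118 123 123 124 126 126 126 129 129 129 130 131
144 124 121  87 105 125 128 110 109 108 109 116 115 115 116 120 123 122 120 123 126 128 128 127 127 127 126 126
148 121 119  89 105 123 105 105 110 110 115 113 111 116 115 114 116 124 122 121 120 122 122 122 123 121 124 123
152 122 119  88 106 104 108 111 108 113 109 109 111 117 117 118 115 120 123 123 125 121 122 121 121 120 119 120
156 120 119  88  99 107 109 105 110 114 102 119 194 214 216 200 167 105 123 127 118 124 121 150 112 106 104 110
160 119 121  86 104 107 109  93 221 224 219 184 184 186 185 184 185 197 223 223 161 127 118 113 199 219 203 175
164 119 120  96 102  91 225 218 184 190 189 188 180 177 182 184 186 187 186 189 186 226 188 118 196 218 216 185
168 131 133 101 198 226 185 188 188 190 191 189 190 184 184 188 181 184 187 191 188 189 211 221 124 139 126 129
172 132 128 209 215 173 188 186 185 186 191 192 190 193 190 187 188 182 185 189 184 178 149 139 228 201 175 116
176 125 187 231 102 153 186 182 182 182 184 192 189 188 186 192 193 189 191 188 191 172 113 
[... 1727 characters left out ...]
  34 116 135 144 143 143 134 132 134 135 141 129  62  32 100  97  99  98  37  40  39
244  38  91  92 144 135  82  37 118 137 144 144 135 133 134 134 140 140 128  61  34 113 131 114  99  30  37  38
248  36  77  96 145 144  64  35 118 137 145 137 134 134 134 139 141 138 132  62  34 115 141  97 100  27  36  40
252  66  93  98  98  99  27  30 120 138 135 133 134 135 139 141 139 141 133  60  34 121  96  98 101  64  33  39
256  86  72  97  96 104  32  30 122 130 130 134 135 138 140 139 142 140 133  58  35  41  95  97  81  71  61  34
260  89  72  98  98  91  30  33 118 132 135 136 140 142 139 143 144 143 151  26  36  29 100  95  74  67  97  27
[182 182 184] [182 182 186] [ 73  98 130] [ 89 123 169]
```

Emit:
play_rows --pt "0.1 0 0.02" --pt "0.1 0 0.02" --pt "0 0 0" --pt "0 0 0" --twist '[0,0,0,0]'

```text
t: 34.72
eef_pos: [0.5058, 0.0019, 0.3129]
ee_rot: [3.142, 0.0, -3.12]
force: [-0.9, 0.6, 4.7]
width: 0.0157
gripper_force: 15.0
```

```bash
python3 - <<'E'
from h import *
s=arm.get_state(); f=cam('wrist'); save(f,'m3'); print(s['t'],s['eef_pos'],s['force'])
print('balls',[(np.round(d['extent'],0).tolist(),round(d['confidence'],2)) for d in models.boxes_of('ball_1','wrist')])
g=cv2.cvtColor(f['pixels'],cv2.COLOR_RGB2GRAY)
for v in range(148,240,4): print(v,' '.join('%3d'%x for x in g[v,216:296:3]))
E
```

```text
34.725 [0.50576363 0.00190823 0.3128981 ] [-0.85185657  0.56097303  4.72052535]
balls [([261.0, 172.0, 13.0, 8.0], 0.41)]
148 124 124  87 106 125 128 107 107 105 111 109 111 114 115 117 117 118 119 122 124 127 127 127 128 127 127 126
152 119 118  86 105 117 105 108 108 109 108 115 119 116 119 121 121 117 121 123 119 124 123 123 122 123 122 122
156 120 120  87 107 101 106 105 111 105 111 114 116 118 120 120 121 122 116 120 119 121 118 120 119 120 119 122
160 118 119  87 100 102 106 108 103 192 222 225 225 228 227 226 223 221 220 109 121 117 120 158 129 126 125 117
164 119 121  87 104 104  89 225 223 181 190 191 187 191 186 184 188 190 188 211 225 180 122 119 197 217 202 177
168 121 120 102 102 226 222 180 185 192 192 167 135 156 181 124 136 142 146 190 189 194 227 129 162 218 221 192
172 131 132  70 227 175 189 187 190 190 174 168 183 177 169 157 187 188 172 191 186 187 147 230 151 140 124 131
176 130 109 228 106 172 185 188 184 182 188 183 184 184 185 168 187 194 185 189 181 174 144  85 228 185 212 194
180 123 217 169 104 142 186 186 182 181 186 195 170 190 186 200 125 162 147 183 18
[... 897 characters left out ...]
  65 109 130 235 111 115 115
216 122 123  88 225 176 146 173 175 184 190 186 184 183 184 186 185 182 188 160 165 195 182 220 117 122 120 122
220 117 118  95  95 146 141 174 175 184 190 187 184 182 185 187 185 181 187 161 164 180 151 116 119 117 117 115
224 116 117  95  95 115 150 175 176 185 191 189 188 186 187 188 186 183 188 160 165 186 115 117 115 118 117 116
228 122 123  96  96 124 155 181 149  72  83  86  86  87  87  81  81  73 105 171 167 190 118 118 120 119 119 117
232 105  98  97  99  97  96  51 112 129 142 141 140 141 133 129 130 129 126  51 103 100  99  99 101 102 105 122
236  40  92 100 100  99 101  32 111 134 144 144 144 137 132 131 132 135 127  53  72 100  98  98  99  40  40  40
```

Emit:
play_rows --pt "0 0 -0.2" --pt "0 0 -0.4" --pt "0 0 -0.5" --pt "0 0 -0.5" --pt "0 0 -0.4" --pt "0 0 0" --twist '[0,0,0,0,0,0]'

```text
t: 35.58
eef_pos: [0.506, 0.002, 0.3638]
ee_rot: [3.141, 0.002, -3.12]
force: [-0.3, 0.1, -3.4]
width: 0.016
gripper_force: 15.0
```

Emit:
play_rows --pt "0 0 0" --pt "0 0 0" --pt "-1 0 0" --pt "-0.6 0 0" --pt "-0.3 0 0" --pt "-0.1 0 0" --twist '[0,0,0,0,0,0]' --newtons 5.5

```text
t: 36.33
eef_pos: [0.5558, 0.003, 0.3624]
ee_rot: [-3.141, -0.001, -3.12]
force: [0.5, -0.3, -1.7]
width: 0.0159
gripper_force: 5.5
```

```bash
python3 - <<'E'
from h import *
f=foot(); save(f,'n1')
sc=models.silhouettes('scoop','wrist'); print([(np.round(d['extent'],1),round(d['confidence'],2)) for d in sc[:1]])
g=cv2.cvtColor(f['pixels'],cv2.COLOR_RGB2GRAY)
for u in (240,252,264): print(u,g[130:256:3,u].tolist())
goto(.4149,-.2815,.26,-2.334)
E
```

```text
col [190, 190, 191, 190, 190, 190, 190, 189, 190, 192, 109, 93, 92, 92, 92, 92, 91, 74, 70, 69, 70, 69, 70, 70, 69, 68, 68, 67, 68, 68]
balls []
foot row 180 tilt~ 17.15 mouth edge row 128.46788025190165
t 36.325 [0.5558 0.003  0.3624] F [ 0.5 -0.3 -1.7] 0.01594324963760087 5.499882996082306
[(array([253. , 193.1,  46.8, 139.9]), 0.94)]
240 [197, 196, 198, 197, 196, 196, 196, 196, 196, 195, 196, 195, 196, 195, 195, 194, 195, 195, 120, 109, 110, 204, 116, 119, 113, 100, 139, 109, 107, 80, 79, 71, 66, 66, 67, 67, 65, 65, 67, 79, 116, 132]
252 [191, 191, 190, 190, 190, 190, 190, 190, 189, 188, 188, 188, 189, 189, 190, 190, 197, 89, 95, 93, 93, 92, 94, 95, 69, 70, 70, 70, 70, 71, 69, 71, 68, 67, 69, 68, 67, 66, 68, 94, 127, 141]
264 [192, 191, 192, 191, 191, 189, 189, 189, 188, 189, 188, 188, 188, 188, 188, 189, 189, 190, 117, 105, 96, 203, 116, 125, 120, 81, 94, 64, 66, 66, 64, 66, 66, 64, 65, 65, 63, 65, 63, 83, 118, 132]
pos [0.5554 0.003  0.3628] yaw -3.12 units [  5.86 -11.25   4.11] twist -5.24 t 36.475
```

Emit:
play_rows --pt "0.2 -0.4 0" --pt "0.4 -0.9 0" --pt "0.5 -1 0" --pt "0.5 -1 0" --pt "0.5 -1 0" --pt "0.5 -1 0" --pt "0.5 -1 0" --pt "0.5 -1 0" --twist '[0,0,0,0,0,0,0,0]' --newtons 15

```text
t: 37.48
eef_pos: [0.468, -0.1832, 0.3633]
ee_rot: [-3.141, 0.001, -3.12]
force: [0.2, -0.1, -3.0]
width: 0.0161
gripper_force: 15.0
```

Emit:
play_rows --pt "0.5 -1 0" --pt "0.5 -0.9 0" --pt "0.11 -0.6 0" --pt "0 -0.3 0" --pt "0 0 0" --pt "0 0 0" --pt "0 0 0" --pt "0 0 0" --twist '[0,0,0,0,-0.5,-0.9,-0.9,-0.9]'

```text
t: 38.48
eef_pos: [0.4437, -0.2519, 0.3627]
ee_rot: [3.141, -0.0, -2.635]
force: [-0.1, 0.5, -2.8]
width: 0.0155
gripper_force: 15.0
```

Emit:
play_rows --pt "0 0 0.4" --pt "0 0 0.8" --pt "0 0 0.8" --pt "0 0 0.8" --pt "0 0 0.5" --pt "0 0 0.2" --pt "0 0 0" --twist '[-0.9,-0.8,-0.34,0,0,0,0]'

```text
t: 39.35
eef_pos: [0.4436, -0.2521, 0.2755]
ee_rot: [-3.142, -0.0, -2.334]
force: [0.8, -0.7, -1.6]
width: 0.0158
gripper_force: 15.0
```

```bash
python3 - <<'E'
from h import *
goto(.4432,-.2519,.229,-2.334)
f=look(False); save(f,'p1')
h=imaging.grab_frame('top'); cv2.imwrite('pics/top9.png',h['pixels'][:,:,::-1])
print('top balls',[(np.round(d['extent'],0).tolist(),round(d['confidence'],2)) for d in models.boxes_of('ball_1','top')],'mug',[(np.round(d['extent'],1).tolist(),round(d['confidence'],2)) for d in models.boxes_of('mug','top')[:1]],'can',[(np.round(d['extent'],1).tolist(),round(d['confidence'],2)) for d in models.boxes_of('canister','top')[:1]])
g=cv2.cvtColor(f['pixels'],cv2.COLOR_RGB2GRAY); print(g[100:260:3,240].tolist()); print(g[100:260:3,252].tolist())
E
```

```text
pos [ 0.4436 -0.2521  0.2755] yaw -2.334 units [0.01 0.02 1.86] twist 0.0 t 39.35
scoop [252.4 193.2  46.2 143. ] 0.67 tilt 18.0
t 39.35 [ 0.4436 -0.2521  0.2755] [-3.142 -0.    -2.334] F [ 0.8 -0.7 -1.6] 0.015786769955403464 14.99939739704132
top balls [] mug [([221.5, 186.4, 13.8, 7.2], 0.64)] can [([127.9, 176.4, 41.3, 62.1], 0.91)]
[136, 138, 140, 139, 138, 141, 138, 145, 196, 197, 199, 198, 198, 197, 197, 197, 197, 198, 197, 197, 197, 196, 196, 197, 197, 197, 197, 197, 120, 101, 102, 203, 133, 132, 129, 126, 127, 127, 121, 107, 97, 82, 74, 68, 70, 67, 68, 68, 65, 84, 126, 141, 147, 148]
[142, 142, 144, 140, 138, 139, 141, 141, 192, 193, 192, 192, 191, 192, 192, 192, 190, 190, 190, 191, 191, 191, 190, 190, 191, 191, 198, 89, 97, 93, 93, 94, 93, 96, 72, 73, 70, 70, 71, 70, 71, 70, 68, 70, 72, 70, 67, 69, 69, 96, 130, 146, 148, 141]
```

Emit:
play_rows --pt "0 0 0.4" --pt "0 0 0.5" --pt "0 0 0.4" --pt "0 0 0.3" --pt "0 0 0.1" --pt "0 0 0" --twist '[0,0,0,0,0,0]' --newtons 10

```text
t: 40.4
eef_pos: [0.4436, -0.2522, 0.2334]
ee_rot: [-3.141, -0.0, -2.334]
force: [-2.1, 1.0, 2.6]
width: 0.016
gripper_force: 10.0
```

Emit:
play_rows --pt "0 0 0.06" --pt "0 0 0.06" --pt "0 0 0" --twist '[0,0,0]'

```text
t: 40.78
eef_pos: [0.4442, -0.2525, 0.2315]
ee_rot: [-3.139, 0.001, -2.333]
force: [-2.1, 1.3, 9.6]
width: 0.0163
gripper_force: 10.0
```

Emit:
play_rows --pt "0.2 0 0" --pt "0.2 0 0" --pt "0.2 0 0.01" --pt "0.2 0 0.02" --pt "0.2 0 0.02" --pt "0.2 0 0.03" --pt "0.2 0 0.03" --pt "0.2 0 0.03" --twist '[0,0,0,0,0,0,0,0]'

```text
t: 41.78
eef_pos: [0.4155, -0.2812, 0.2261]
ee_rot: [3.141, -0.0, -2.334]
force: [0.2, 1.1, -0.9]
width: 0.0158
gripper_force: 10.0
```

```bash
python3 - <<'E'
from h import *
f=look(False); save(f,'p2'); g=cv2.cvtColor(f['pixels'],cv2.COLOR_RGB2GRAY); print(g[100:260:3,240].tolist()); print(g[100:260:3,252].tolist())
goto(.4149,-.2815,.224,-2.334)
E
```

```text
scoop [252.6 209.3  44.1 109. ] 0.75 tilt 5.0
t 41.775 [ 0.4155 -0.2812  0.2261] [ 3.141 -0.    -2.334] F [ 0.2  1.1 -0.9] 0.015804080195542986 10.00007539987564
[139, 136, 139, 113, 142, 148, 144, 143, 141, 142, 143, 145, 141, 137, 140, 143, 144, 138, 135, 199, 197, 197, 196, 197, 196, 197, 197, 197, 197, 197, 197, 197, 197, 197, 197, 197, 196, 196, 202, 102, 96, 214, 108, 75, 67, 65, 95, 125, 146, 147, 149, 150, 150, 151]
[139, 141, 143, 138, 133, 136, 137, 127, 128, 148, 147, 145, 141, 143, 144, 145, 142, 138, 138, 197, 193, 193, 193, 193, 192, 192, 191, 193, 192, 191, 192, 191, 191, 191, 191, 191, 199, 81, 87, 69, 67, 67, 68, 68, 64, 64, 99, 131, 154, 147, 141, 140, 140, 141]
pos [ 0.4154 -0.2812  0.2261] yaw -2.334 units [0.02 0.01 0.09] twist -0.0 t 41.875
```

Emit:
play_rows --pt "0 0 0.05" --pt "0 0 0.05" --pt "0 0 0.05" --pt "0 0 0.03" --pt "0 0 0" --twist '[0,0,0,0,0]'

```text
t: 42.5
eef_pos: [0.4159, -0.2816, 0.2233]
ee_rot: [-3.14, -0.001, -2.333]
force: [-3.1, -0.8, 8.7]
width: 0.016
gripper_force: 10.0
```

```bash
python3 - <<'E'
from h import *
f=look(False); save(f,'p3'); g=cv2.cvtColor(f['pixels'],cv2.COLOR_RGB2GRAY); print(g[145:175,240].tolist()); print(g[200:260:2,252].tolist())
print('top balls',imaging.grab_frame('top') is None)
E
```

```text
scoop [251.5 209.3  42.7 108. ] 0.64 tilt 4.75
t 42.5 [ 0.4159 -0.2816  0.2233] [-3.140e+00 -1.000e-03 -2.333e+00] F [-3.1 -0.8  8.7] 0.016033260524568584 10.001285970211029
[142, 142, 142, 142, 140, 142, 140, 140, 139, 139, 134, 170, 195, 197, 195, 195, 194, 195, 195, 195, 194, 194, 195, 194, 195, 195, 196, 195, 196, 195]
[193, 192, 191, 192, 192, 178, 74, 86, 87, 66, 69, 68, 66, 67, 68, 66, 70, 66, 84, 110, 128, 146, 152, 146, 143, 139, 141, 141, 141, 141]
top balls False
```

Emit:
play_rows --pt "0 0 -0.04" --pt "0 0 0" --pt "0 0 0" --pt "0 0 0" --pt "0 0 0" --pt "0 0 0" --pt "0 0 0" --pt "0 0 0" --twist '[0,0,0,0,0,0,0,0]' --fingers 0.7

```text
t: 43.65
eef_pos: [0.4158, -0.2809, 0.2228]
ee_rot: [3.142, -0.0, -2.334]
force: [0.2, -0.3, -0.8]
width: 0.062
gripper_force: 0.0
```

Emit:
play_rows --pt "0 0 -0.4" --pt "0 0 -0.8" --pt "0 0 -1" --pt "0 0 -1" --pt "0 0 -1" --pt "0 0 -0.6" --pt "0 0 0" --twist '[0,0,0,0,0,0,0]'

```text
t: 44.52
eef_pos: [0.4162, -0.281, 0.3439]
ee_rot: [-3.14, 0.001, -2.334]
force: [0.3, -0.3, -1.0]
width: 0.0612
gripper_force: 0.0
```

```bash
python3 - <<'E'
from h import *
s=arm.get_state(); print(s['t'],s['eef_pos'],s['width'])
f=cam('wrist'); save(f,'q1'); h=cam('side'); save(h,'sq')
for c in('wrist','side'): print(c,[(np.round(d['extent'],1).tolist(),round(d['confidence'],2)) for d in models.boxes_of('scoop',c)[:2]])
for k in('mug','canister','nut_1','wood_offcut','ball_1'): print(k,[(np.round(d['extent'],1).tolist(),round(d['confidence'],2)) for d in models.boxes_of(k,'side')[:3]])
H=lambda l:(l*258.8,0,l*965.9)
a=-2.333; o=np.array([.4391,-.2561,.062]); W=lambda X:o+np.array([X[0]*np.cos(a)-X[1]*np.sin(a),X[0]*np.sin(a)+X[1]*np.cos(a),X[2]])/1000
for n,X in(('lip',(64,0,1)),('bl',(-6,26,22)),('br',(-6,-26,22)),('gend',H(.113)),('top',H(.195))): print(n,np.round(proj(f,W(X))),np.round(proj(h,W(X))))
g=cv2.cvtColor(f['pixels'],cv2.COLOR_RGB2GRAY)
for v in range(150,232,4): print(v,' '.join('%3d'%x for x in g[v,222:288:3]))
E
```

```text
44.525 [ 0.41617934 -0.28104636  0.34387817] 0.061154702051073914
wrist [([254.9, 166.6, 34.2, 49.1], 0.65)]
side [([285.8, 141.5, 25.0, 69.8], 0.79), ([273.6, 263.9, 54.1, 27.8], 0.46)]
mug [([252.0, 211.8, 38.8, 52.0], 0.75), ([224.7, 307.6, 84.3, 68.3], 0.52)]
canister [([223.4, 305.9, 85.9, 69.8], 0.96)]
nut_1 [([206.8, 254.2, 12.5, 14.7], 0.55)]
wood_offcut [([272.8, 266.1, 57.3, 28.4], 0.85)]
ball_1 []
lip [253. 146.] [293. 167.]
bl [235. 195.] [271. 166.]
br [270. 195.] [283. 172.]
gend [253. 187.] [287. 138.]
top [252. 187.] [294. 109.]
150 134 135 139 139 136 166 170 188 197 192 190 192 194 193 194 190 172 142 145 147 130 131
154 142 135 136 138 137 181 168 188 196 193 191 192 194 192 194 192 201 141 140 142 148  99
158 145 143 137 134 136 183 167 188 195 193 190 191 193 193 193 191 209 143 143 140 142 147
162 127 146 144 138 132 194 168 187 196 194 189 191 194 191 194 192 206 146 143 143 140 141
166  89 114 148 145 141 152 169 188 197 194 191 191 194 192 192 192 199 142 144 145 141 140
170 127  99 103 140 144 161 168 186 197 194 189 192 194 192 192 192 204 138 141 143 144 1
[... 682 characters left out ...]
 132 125 125 116  88 117 142 144 142 144 143 142 141 139
206 122 115 121 126 128 127 131 136 136 134 132 132 121  95 101 139 142 142 145 143 141 142
210 130 124 115 118 124 126 128 131 134 136 136 134 132 126 107  89 129 140 140 142 143 143
214 134 131 128 119 120 124 123 125 128 133 135 136 134 134 127 115  87 114 142 141 142 143
218 134 135 134 130 126 125 122 124 123 128 131 135 135 135 134 129 120  95 100 138 139 139
222 131 133 134 133 131 127 126 125 121 122 125 128 133 136 135 135 133 126 110  88 128 139
226 123 126 132 134 133 132 129 124 124 122 122 123 128 131 136 135 134 134 130 122  88 115
230 132 125 123 129 132 134 132 128 127 125 122 119 121 125 129 133 134 134 135 133 129  98
```

Emit:
play_rows --pt "-0.9 0.5 0" --pt "-1 0.6 0" --pt "-1 0.6 0" --pt "-1 0.6 0" --pt "-1 0.6 0" --pt "-1 0.6 0" --pt "-1 0.6 0" --pt "-1 0.6 0" --twist '[0,0,0,0,0,0,0,0]'

```text
t: 45.98
eef_pos: [0.4675, -0.056, 0.3428]
ee_rot: [-3.142, -0.0, -2.334]
force: [0.5, -0.1, 0.0]
width: 0.0613
gripper_force: 0.0
```

Emit:
play_rows --pt "-0.8 0.5 0" --pt "0 0 0" --pt "0 0 0" --twist '[0,0,0]'

```text
t: 46.35
eef_pos: [0.472, -0.0341, 0.3427]
ee_rot: [3.142, -0.0, -2.333]
force: [0.4, 0.1, -0.9]
width: 0.0617
gripper_force: 0.0
```

```bash
python3 - <<'E'
from h import *
f=cam('wrist'); save(f,'u1'); print(arm.get_state()['eef_pos'],proj(f,(.5035,.002,.157)),proj(f,(.5035,.002,.07)))
for k in('ball_1','mug'): print(k,[(np.round(d['extent'],1).tolist(),round(d['confidence'],2)) for d in models.boxes_of(k,'wrist')[:6]])
g=cv2.cvtColor(f['pixels'],cv2.COLOR_RGB2GRAY); u,v=map(int,proj(f,(.5035,.002,.1)))
for r in range(v-36,v+36,3): print(r,' '.join('%3d'%x for x in g[r,u-40:u+40:3]))
t=cam('top')
for k in('canister','mug','wood_offcut','nut_1','bolt_1','spark_plug','ball_1'): print(k,[(np.round(d['extent']).tolist(),round(d['confidence'],2)) for d in models.boxes_of(k,'top')[:1]])
E
```

```text
[ 0.47199874 -0.03433065  0.34274718] (np.float64(253.70679403049826), np.float64(218.70888477010217)) (np.float64(253.51370720386439), np.float64(198.13272631903646))
ball_1 [([244.8, 204.2, 15.0, 13.5], 0.61), ([252.1, 199.4, 5.4, 5.4], 0.61), ([256.1, 211.4, 9.4, 10.1], 0.53), ([260.9, 203.9, 14.5, 6.4], 0.44)]
mug [([264.4, 211.2, 78.9, 78.3], 0.89)]
168 126 131 130 126 120 119 118 118 121 121  96  83 112 125 129 126 122 121 121 119  94  89 124 136 136 136 138
171 123 127 132 132 127 119 118 119 117  95  85 112 119 113 111 114 125 123 122 120 118  93  93 128 135 137 137
174 123 123 127 131 132 128 119 117  95  86 106 105 104 104 103 105 104 104 107 124 120 116  93  93 129 134 139
177 123 124 124 127 131 129 126  94  86 104 102 103 106 102 102 102 103 103 104 103 119 120 115  89  96 129 134
180 127 124 122 123 128 129  96  95 105 104 103 104 100 103 105 105 102 103 104 104 103 119 120 115  88 101 130
183 125 126 125 123 117  93  95 107 102 104 109 100 100 107 107 106 101 102 104 100 103 100 121 118 113  87 102
186 125 124 127 118  89  93 116 104 105 100 105  83 175 212 209 213 211
[... 1389 characters left out ...]
114 116 118 126 175 109 104 101  91  82  91 101 104 105 104 104 103 100  93  84  96 112 119 195 182 167 186
228 115 114 116 110 234 102 106 102 100  96  91  90  94  93  92  92  94  87  86  97 103 113 113 190 224 206 177
231 117 116 113 113 215 140 106 105 101 103 102 101  96  94  94  98  98 100 101 100 106 108 228 142 215 218 204
234 116 117 117 116 105 231  88 107 106 104 104 104 104 103 103 102 104 107 106 103 107 188 103 226 215 215 216
237 114 118 117 116 114 121 229  93 105 107 106 106 106 106 104 107 106 108 109 107 108  99 228 162 222 217 216
canister []
mug []
wood_offcut [([188.0, 216.0, 21.0, 24.0], 0.72)]
nut_1 []
bolt_1 [([296.0, 213.0, 25.0, 12.0], 0.69)]
spark_plug []
ball_1 []
```

```bash
python3 -c "
from station import arm
print(arm.job_done())"
```

```text
the job is handed in; nothing more can be done
None
```

I handed the job in at about 47 s of the 66 s allowed. The cameras showed all four balls in the upright mug, the scoop standing flat at its starting spot, and the canister and mug where they had been. The wood offcut and nut showed in place in the side view, the bolt in the last top view, but I had no last clear look at the spark plug.

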